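# Change the load on the bench shaker

## Robot

A 7-joint arm with a two-finger parallel gripper is mounted at the origin on the work surface. World frame = base frame: x ahead of the robot, y to its left, z up, the work surface at z = 0. Lengths are in m, angles in rad, forces in N, time in s.
With the tool pointing down it reaches from about 0.425 to 1.025 m from the base axis. Payload 9.4 kg.
Tool frame: the origin (TCP) lies midway between the tips of the shut fingers; the grasp point (between the pads) lies bot.grasp_offset behind it (bot.grasp_offset is the distance from the TCP to the grasp point, in m); x points along the fingers, z is the direction in which the jaws open and shut, and the axes are right-handed (so a half turn about x gives the same grasp; the last joint's range is limited). The gripper opens to 93 mm and grips with 3 to 60 N. Pads are 15 mm wide; open, the fingers measure 128 mm over their backs; the gripper's body (75 mm by 188 mm) begins 65 mm behind the grasp point.
Start: joints at [-1.312, 0.599, -0.003, 1.599, 0.002, 0.943, -0.08], TCP at [0.239, 0.685, 0.219] pointing down, gripper open.
Joint ranges: [-2.57, 2.57], [-0.35, 1.97], [-1.29, 1.29], [0.11, 2.56], [-1.05, 4.19], [0.11, 1.86], [-2.63, 2.63]. Speed limits (rad/s): [2.22, 2.22, 3.01, 3.01, 3.14, 3.14, 3.14].

## Interface

Orientations are given as a unit quaternion [x, y, z, w].
In Python, from station import bot, vision, hand_in gives the robot as it stands.
- The arm moves only by the tool play_rows, never from a script. Its argument "commands" is a list of rows, each a list of 4 numbers: the shift along the tool's x, y, z in mm, then the turn about the tool's x in degrees. In form: [[tx, ty, tz, turn], ...]. A call has 1 to 20 rows; each row shifts and turns the commanded pose from where the row before left it, along the tool's axes as they then stand; what a row does not reach is not made up. A row lasts 1/10 s, in which the tool goes at most 50 mm and 8.59 degrees, less where a joint would pass 70% of its speed; a pose out of reach is approached as far as the arm can. A call with a gripper value outside its range is refused whole. "hand" is the closure, from -1 (fully open) to 1 (shut), so that 0 is half open, set as the call begins (left out, the last holds). The fingers move at their own pace and stop on an object; "force" is the grip in N (left out, the last holds). Time passes only in rows, so rows that do not move let the fingers close. It gives the time, the measured TCP pose, the force and the opening at its end, in the units of the state.
- bot.sense(): the state, without advancing time (a new reading comes with each control period).
- vision.capture(name): name is "side" or "top" or "wrist"; returns a dict with "img" (480x640x3 uint8, blue, green, red), "intrinsics" (3x3 intrinsics, pixels), "T" (4x4, takes a point from camera to world coordinates). Camera axes: x right, y down, z forward; pixel columns grow to the right and rows downward; lengths in m; the calibration is good to about 2 mm. A picture is of the moment at which its call begins. There is no depth.
- hand_in(): hands the job in, once; it reports no verdict.
The state is a dict: "time_s": time; "joint_pos": joint angles; "qvel": joint speeds; "effort": joint torques, N m; "tcp_pos": TCP position; "tcp_rot": TCP orientation; "ft_force": force on the tool from outside, world axes, zero at the start; "moment": the same for the moment, N m; "width": finger opening in m.
Only numpy, scipy, OpenCV 4.12 (cv2) and the standard library are available. Lean on these libraries where they do the work, as an engineer would, in place of code of your own. Each camera call takes 0.05 s, during which the arm holds its last target.

## Task

Change over the shaker: lift the sprung hold-down finger up off the well plate, swing it fully aside and leave it there, then move the plate upright to the empty steel rest and set it down flat and square between the end lips without dropping it. Then take the capped amber tube from its grey cradle and press it down into the two spring clips on the shaker platform until it snaps fully home along both clips. Leave the other plate on its rest and the bottles and glassware around undisturbed.

Things in the scene. Friction and masses are not known exactly. Their poses are not given: they have to be found in the camera images.
- shaker: Bench shaker, fixed; aluminium platform 240 (x) x 280 (y) mm, top 80 mm above the table. Origin: centre of underside, at table height; x away from the robot at yaw 0, y left. Plate nest centred at y = +65 mm: stops 12 mm high at ends and corners, 1.5 to 2 mm clearance, long sides open over the middle 80 mm, plate comes straight up. Tube clips at y = -75 mm. Finger post at x = -95, y = +65 mm.
- plate: White deep-well plate on the shaker, 120 (x) x 60 (y) x 30 (z) mm, about 0.18 kg: a block 25 mm high with a rim 5 mm high and 3 mm thick round its top. Origin: centre of its underside, 80 mm above the table at the start. Its long axis x lies along the shaker's x. Can be pinched across its 60 mm width near mid-length.
- finger_knob (a point): Centre of the top of the finger's upright round black knob, 18 mm diameter, 50 mm tall, top about 173 mm above the table at the start. It stands on a 14 mm wide steel finger over the finger's toe, 52 mm from the post's axis. The toe presses on the plate's top inside the rim, at the plate's -x end, so the finger cannot swing until lifted over the rim.
- lift (a joint): Height of the finger on its post in m: 0 at the lower stop, about 0.003 while the toe presses on the plate, 0.025 at the upper stop. A spring pushes it down, about 6 N at 0 and 12 N at 0.025 (weight included). Over 0.010 the toe clears the plate's rim; lift to 0.015 or more for swinging.
- swing (a joint): Angle of the finger about its upright post in rad: at 0 it points along the shaker's +x, over the plate; at +1.57 along the shaker's +y, beside the plate's end, clear of it. Limits -0.3 and 1.9; a little friction keeps it where it is left. It starts within 0.2 of 0. Fully aside is over 1.2.
- free_rest: The empty one of two identical flat steel plate rests, fixed on the table to the robot's right: 146 (x) x 80 (y) mm, top surface 6 mm above the table, with a lip 8 mm high above that at each x end (136 mm apart inside), y sides open. Origin: centre of its underside at table height. The plate goes on it with its long axis along the rest's x, either way round.
- other_plate: A second well plate like the first, standing on the other rest, which is thereby taken. Leave it alone. Origin: centre of its underside.
- tube: Loose round amber glass tube with a white screw cap, lying level in the cradle: 148 mm long, 32 mm diameter, about 0.11 kg. Origin: on its axis, 70 mm from the bare end; x along its axis towards the cap, which is 36 mm diameter from x = 58 to 78 mm. At the start its axis is 32 mm above the table.
- cradle: Grey plastic cradle, fixed on the table to the robot's right, 130 (x) x 60 (y) mm. It carries the tube along its x axis on two supports at x = -40 and +40 mm, each with two cheeks up to 30 mm above the table; the 64 mm between them is open for fingers, down to 6 mm above the table. Origin: centre of its underside.
- clip_seat (a point): Where the tube's origin lies when fully home: 114 mm above the table, midway between two clips (14 mm long) at shaker x = -40 and +40 mm. Tube along the shaker's x, either way round. Each clip: two sprung arms, beads 12 mm above this point, 25 mm gap; on the beads the tube is 23 mm above this point and goes straight down past them with 10 to 15 N. Platform 34 mm below, open between clips.
- amber_bottle: Bystander: amber bottle, 68 mm diameter, 150 mm tall. Origin: centre of its underside.
- soap_bottle: Bystander: green bottle, 56 mm diameter, 170 mm tall. Origin: centre of its underside.
- jar: Bystander: glass jar, 70 mm diameter, 90 mm tall. Origin: centre of its underside.
- beaker: Bystander: glass beaker, 72 mm diameter, 90 mm tall. Origin: centre of its underside.
- dish: Bystander: shallow glass dish, 70 mm diameter, 16 mm tall. Origin: centre of its underside.
- vial: Bystander: small capped amber jar, 44 mm diameter, 75 mm tall. Origin: centre of its underside.
Mind the look-alikes: they are no part of the job. What is shaped like the tube but pink or red is not meant.

How it is judged:
By the outcome, as a careful person would: the job done as asked, in the order asked, and still so for the second after the job is handed in, with the robot touching nothing.
It also fails if it takes over 72 s, if anything falls off the work surface, if the arm or the gripper's body presses on something with over 40 N, if the wrist force passes 120 N, or if a joint passes its speed limit or range.

## Working session

There is one attempt and no reset: what is moved stays moved. The work goes in short steps, Python scripts to look and compute and a tool call to move; the robot and the scene stay as the last step left them, time stands still between calls to the robot, and variables do not carry over. Pictures are saved under pics/ and viewed, and the job is handed in when it is done.

Besides the shell and the picture viewer there is one more tool, called after "Emit:" as name([rows], argument=value, ...), one row to a line, values as JSON. play_rows: Moves the arm, as the interface text tells. Its arguments: {"type":"object","properties":{"commands":{"type":"array","items":{"type":"array","items":{"type":"number"}}},"hand":{"type":"number"},"force":{"type":"number"}},"required":["commands"]}

```bash
ls; mkdir -p pics; python3 - <<'E'
from station import bot, vision, hand_in
import cv2
print(bot.sense(), bot.grasp_offset)
for n in ["side","top","wrist"]:
    d=vision.capture(n); cv2.imwrite(f"pics/{n}0.png",d["img"]); print(n,d["intrinsics"].tolist(),d["T"].round(4).tolist())
E
```

```text
pics
{'time_s': 0.0, 'joint_pos': array([-1.31168652,  0.60010908, -0.00252892,  1.60011685,  0.00181148,
        0.94290022, -0.07974636]), 'qvel': array([-4.40666645e-04, -3.23612596e-04,  7.32926885e-04,  2.32433979e-03,
        2.02095250e-05, -5.33255037e-04, -2.67384665e-05]), 'effort': array([-4.24387790e-04, -7.65080380e+01,  1.49669219e+00, -2.52357155e+01,
       -5.25923597e-02,  1.67012494e-02,  1.38588098e-04]), 'tcp_pos': array([0.23878146, 0.6840389 , 0.21777642]), 'tcp_rot': array([-0.40979818,  0.57691179,  0.40908327,  0.57609818]), 'ft_force': array([-0.10509988, -0.16161119,  0.59387927]), 'moment': array([-0.00323807, -0.00189518, -0.03644438]), 'width': 0.09307240125931088} 0.0188
side [[500.85702070255934, 0.0, 316.10894257378396], [0.0, 500.85702070255934, 240.84291707712646], [0.0, 0.0, 1.0]] [[0.8594, -0.2449, 0.4489, -0.0597], [-0.5114, -0.4126, 0.7538, -0.9391], [0.0007, -0.8774, -0.4798, 0.7523], [0.0, 0.0, 0.0, 1.0]]
top [[605.9769064562695, 0.0, 321.8574415722885], [0.0, 605.9769064562695, 238.31868345707824], [0.0, 0.0, 1.0]] [[-0.0194, -0.9878, 0.1548, 0.3158], [-0.9998, 0.0188, -0.0049, 0.0191], [0.0019, -0.1548, -0.9879, 1.4641], [0.0, 0.0, 0.0, 1.0]]
wrist [[420.6890835186914, 0.0, 318.1955199736919], [0.0, 420.6890835186914, 244.18335538519804], [0.0, 0.0, 1.0]] [[0.3289, 0.9168, 0.2263, 0.1755], [0.9443, -0.3191, -0.0798, 0.706], [-0.0009, 0.2399, -0.9708, 0.3836], [0.0, 0.0, 0.0, 1.0]]
```

View pics/top0.png

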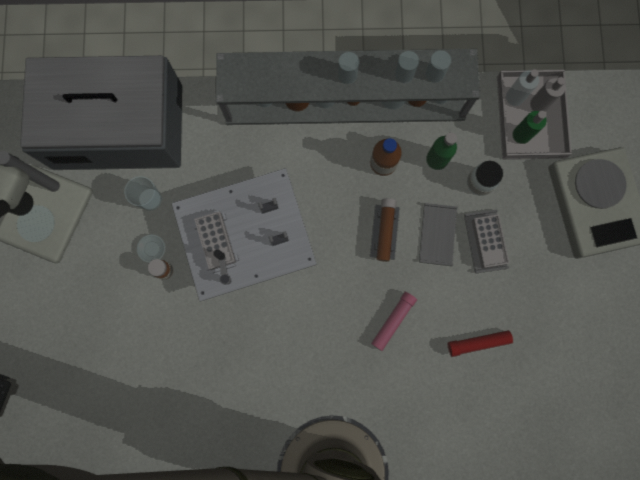

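View pics/side0.png

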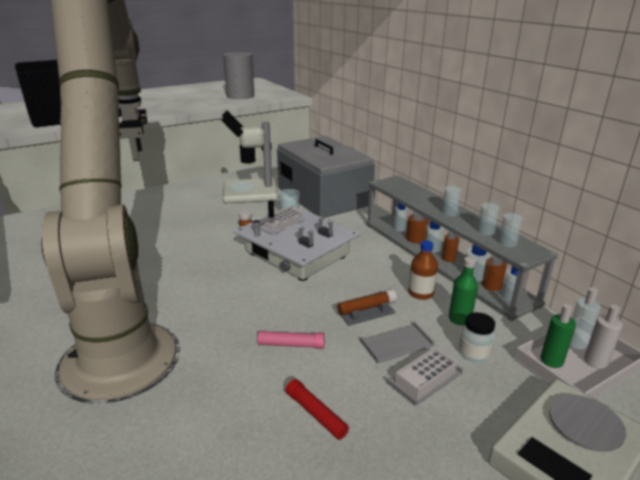

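View pics/wrist0.png

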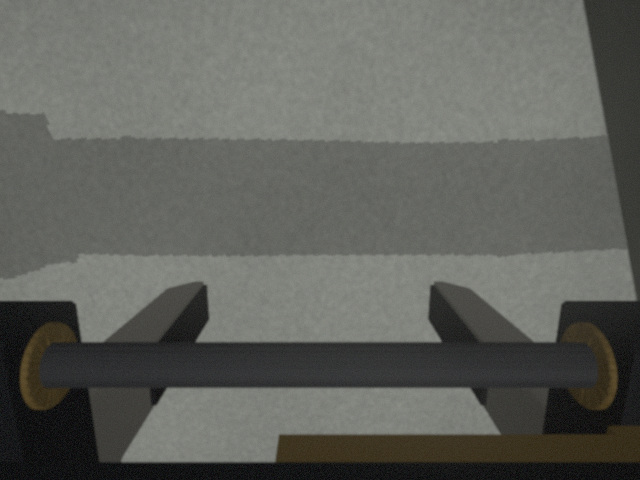

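The top view shows the shaker around (245,235), the tube at (387,230), the free rest at (437,235) and the other plate at (487,240). Pink and red look-alikes lie nearer the robot. I'll enlarge these.

```bash
cat > h.py <<'E'
import cv2, numpy as np
from station import bot, vision
def crop(img,x0,y0,w,h,s,name,gain=1.6):
    c=img[y0:y0+h,x0:x0+w]; c=cv2.resize(c,None,fx=s,fy=s,interpolation=cv2.INTER_CUBIC)
    c=np.clip(c.astype(float)*gain,0,255).astype('uint8')
    st=10 if s>=4 else 20
    for x in range((x0//st+1)*st,x0+w,st):
        cv2.line(c,((x-x0)*s,0),((x-x0)*s,5),(0,255,255),1); cv2.putText(c,str(x),((x-x0)*s-10,15),0,.35,(0,255,255),1)
    for y in range((y0//st+1)*st,y0+h,st):
        cv2.line(c,(0,(y-y0)*s),(5,(y-y0)*s),(0,255,255),1); cv2.putText(c,str(y),(6,(y-y0)*s+4),0,.35,(0,255,255),1)
    cv2.imwrite(name,c)
def toz(d,uv,z):
    K=d["intrinsics"];T=d["T"]; r=T[:3,:3]@np.linalg.inv(K)@np.array([uv[0],uv[1],1.]); o=T[:3,3]
    return o+r*(z-o[2])/r[2]
def proj(d,p):
    T=np.linalg.inv(d["T"]); q=d["intrinsics"]@(T[:3,:3]@np.asarray(p)+T[:3,3]); return q[:2]/q[2]
def rays(d1,uv1,d2,uv2):
    A=[];b=[]
    for d,uv in((d1,uv1),(d2,uv2)):
        r=d["T"][:3,:3]@np.linalg.inv(d["intrinsics"])@np.array([uv[0],uv[1],1.]);r/=np.linalg.norm(r)
        P=np.eye(3)-np.outer(r,r);A.append(P);b.append(P@d["T"][:3,3])
    return np.linalg.solve(sum(A),sum(b))
E
python3 - <<'E'
from h import *
import pickle
d=vision.capture("top");pickle.dump(d,open("top.pkl","wb"));crop(d["img"],165,160,160,120+25,5,"pics/t1.png")
crop(d["img"],365,185,160,90,5,"pics/t2.png")
d=vision.capture("side");pickle.dump(d,open("side.pkl","wb"));crop(d["img"],220,180,150,110,5,"pics/s1.png")
crop(d["img"],320,270,160,120,5,"pics/s2.png")
E
```

```text
(no output)
```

View pics/t1.png

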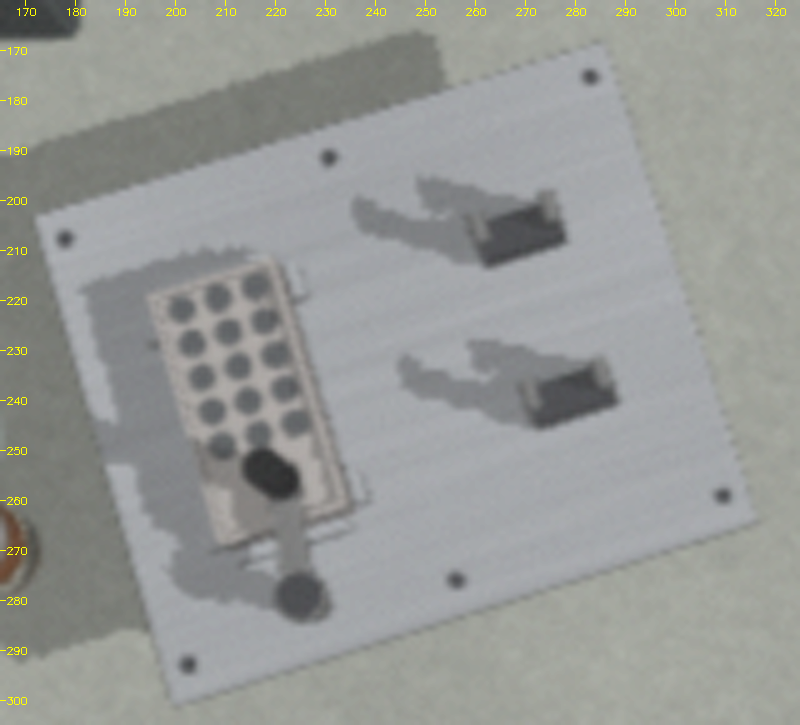

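View pics/t2.png

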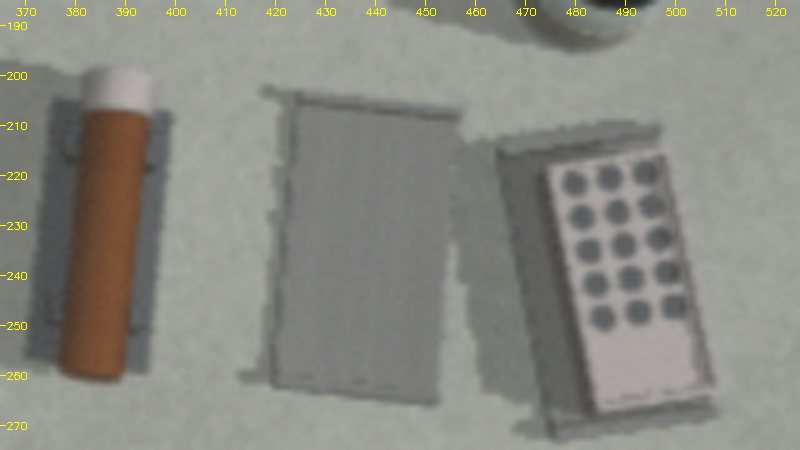

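View pics/s1.png

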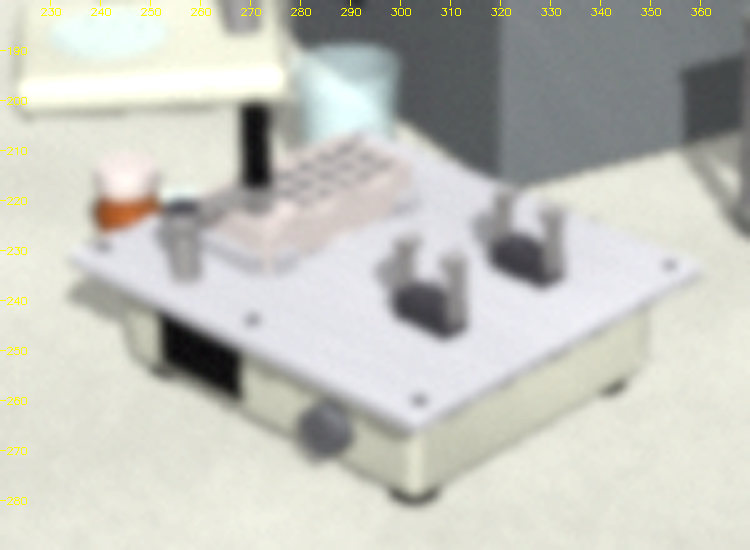

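View pics/s2.png

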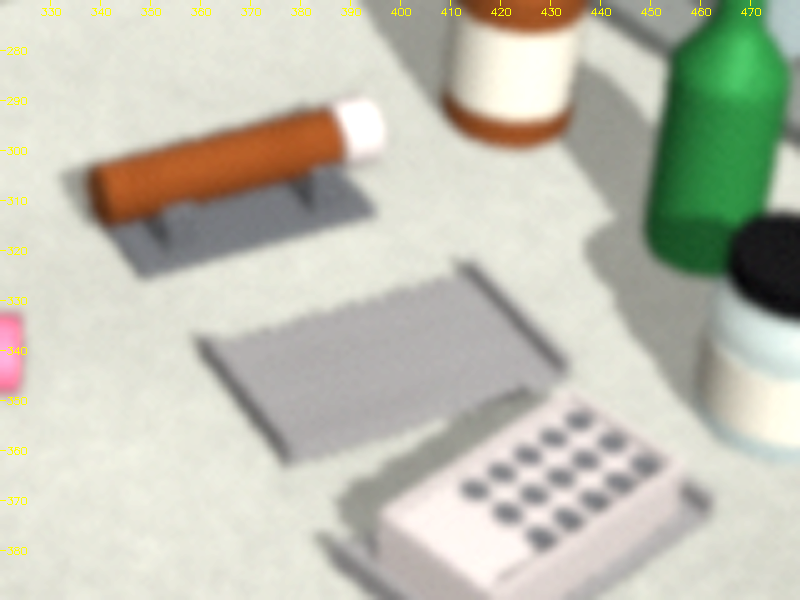

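```bash
cat > fit.py <<'E'
from h import *
import pickle
from scipy.optimize import least_squares
dt=pickle.load(open("top.pkl","rb"));ds=pickle.load(open("side.pkl","rb"))
def W(p,m):
    c,s=np.cos(p[2]),np.sin(p[2]); return np.array([p[0]+c*m[0]-s*m[1],p[1]+s*m[0]+c*m[1],m[2]])
def fit(obs,p0):
    f=lambda p:np.concatenate([proj(d,W(p,m))-np.array(uv) for d,uv,m in obs])
    r=least_squares(f,p0,loss="soft_l1"); return r.x,f(r.x).reshape(-1,2)
t1=lambda x,y:(165+x/5,160+y/5); t2=lambda x,y:(365+x/5,185+y/5)
s1=lambda x,y:(220+x/5,180+y/5); s2=lambda x,y:(320+x/5,270+y/5)
if __name__=="__main__":
    sh=[(dt,t1(37,217),(.12,.14,.08)),(dt,t1(605,45),(.12,-.14,.08)),(dt,t1(758,520),(-.12,-.14,.08)),(dt,t1(173,703),(-.12,.14,.08)),
    (ds,s1(70,262),(-.12,.14,.08)),(ds,s1(413,432),(-.12,-.14,.08)),(ds,s1(700,265),(.12,-.14,.08))]
    for nm,o in(("top",sh[:4]),("both",sh)):
        p,r=fit(o,[.5,.15,.2]);print("shaker",nm,p.round(4),"\n",r.round(1).tolist())
    print("finger side->",[W(p,m).round(4).tolist() for m in((-.095,.065,.12),(0,.065,.08),(0,-.075,.114))])
    # plate top corners z .11
    pl=[(dt,t1(148,295),(.06,.03,.11)),(dt,t1(272,257),(.06,-.03,.11)),(dt,t1(352,508),(-.06,-.03,.11)),(dt,t1(218,548),(-.06,.03,.11))]
    print("plate",*fit(pl,[.5,.2,.2]))
    print("knob top",toz(dt,t1(258,465),.173),"post",toz(dt,t1(300,595),.13))
    re=[(dt,t2(297,92),(.073,.04,.014)),(dt,t2(463,109),(.073,-.04,.014)),(dt,t2(272,387),(-.073,.04,0.0)),(dt,t2(438,404),(-.073,-.04,0.0))]
    print("rest",*fit(re,[.5,-.2,-.1]))
    rs=[(ds,s2(198,335),(-.073,.04,.014)),(ds,s2(290,466),(-.073,-.04,0)),(ds,s2(463,260),(.073,.04,.014)),(ds,s2(566,362),(.073,-.04,.014))]
    print("rest side",*fit(rs,[.5,-.2,-.1])); print("rest both",*fit(re+rs,[.5,-.2,-.1]))
    tu=[(dt,t2(117,67),(.078,0,.04)),(dt,t2(90,380),(-.07,0,.030))]
    print("tube",*fit(tu,[.5,-.2,-.1]))
    print("tube mids",[toz(dt,t2(*q),.032).round(4).tolist() for q in((117,90),(113,150),(96,340),(90.5,370))])
E
python3 fit.py
```

```text
shaker top [0.5474 0.1928 0.287 ] 
 [[-0.8, -0.5], [0.4, -1.1], [0.4, 0.5], [-0.1, 0.8]]
shaker both [0.5477 0.1922 0.2888] 
 [[-0.7, -0.5], [0.5, -1.3], [0.7, 0.3], [0.3, 0.8], [-1.0, -1.6], [-0.3, -1.4], [0.3, 0.1]]
finger side-> [[0.4381, 0.2275, 0.12], [0.5292, 0.2545, 0.08], [0.5691, 0.1203, 0.114]]
plate [0.52819791 0.25512841 0.2886469 ] [[-0.16781254  0.31684746]
 [ 0.41367545  0.07164489]
 [-0.72191914 -0.21165746]
 [ 0.39926828 -0.15721389]]
knob top [0.49049383 0.23930154 0.173     ] post [0.43813932 0.22769416 0.13      ]
rest [ 0.54807411 -0.27259034 -0.11704846] [[ 0.35719633 -0.25748036]
 [-0.18578293 -0.51885711]
 [ 0.09691699  0.47769298]
 [-0.25697435  0.27768634]]
rest side [ 0.54980466 -0.27028299 -0.11518755] [[-0.23496383  0.39017416]
 [-1.16990199  1.24901535]
 [ 0.91465342 -0.89501353]
 [ 0.41117648 -1.14777554]]
rest both [ 0.54837328 -0.27210568 -0.11583705] [[ 0.11613816 -0.35768596]
 [-0.42536526 -0.65788539]
 [-0.07286345  0.38239692]
 [-0.42512147  0.14273785]
 [-0.28947242  1.03234525]
 [-1.21638855  1.98159235]
 [ 0.97485885 -0.28550394]
 [ 0.49219748 -0.46068824]]
tube [ 0.55399923 -0.14075747 -0.11436035] [[-0.04892598  0.61349307]
 [ 0.0483862  -0.59294289]]
tube mids [[0.6234, -0.1504, 0.032], [0.594, -0.1474, 0.032], [0.5019, -0.1359, 0.032], [0.4876, -0.1328, 0.032]]
```

```bash
python3 - <<'E'
from fit import *
from scipy.spatial.transform import Rotation as R
s=bot.sense();M=R.from_quat(s["tcp_rot"]).as_matrix();print(M.round(3)); print(s["tcp_pos"],s["time_s"])
a=np.arctan2(M[1,2],M[0,2]);print("jaw az deg",np.degrees(a),"radial az",np.degrees(np.arctan2(.684,.239)))
d=vision.capture("wrist"); print("cam in tool",(M.T@(d["T"][:3,3]-s["tcp_pos"])).round(4))
for n,uv,z in(("amber cap",(389,145),.15),("soap cap",(449,139),.17),("jar",(489,172),.09),("beakerA",(152,247),.09),("beakerB",(140,192),.09),("vial",(159,268),.075),("otherpl",(485.8,241.5),.036),("bottleshelf",(480,125),0.0),("tubeend",(383,261),.0)):
    print(n,toz(dt,uv,z).round(3))
crop(dt["img"],110,160,80,130,5,"pics/t3.png"); crop(dt["img"],360,130,160,80,5,"pics/t4.png")
E
```

```text
[[-0.    -0.944  0.329]
 [-0.001  0.329  0.944]
 [-1.    -0.    -0.001]]
[0.23883996 0.6842913  0.21819238] 0.25
jaw az deg 70.76414632394639 radial az 70.73980893580509
cam in tool [-0.1658  0.0669 -0.0004]
amber cap [ 0.731 -0.143  0.15 ]
soap cap [ 0.736 -0.274  0.17 ]
jar [ 0.68  -0.381  0.09 ]
beakerA [0.518 0.401 0.09 ]
beakerB [0.648 0.432 0.09 ]
vial [0.471 0.388 0.075]
otherpl [ 0.524 -0.379  0.036]
bottleshelf [ 0.827 -0.392  0.   ]
tubeend [ 0.487 -0.136  0.   ]
```

View pics/t3.png

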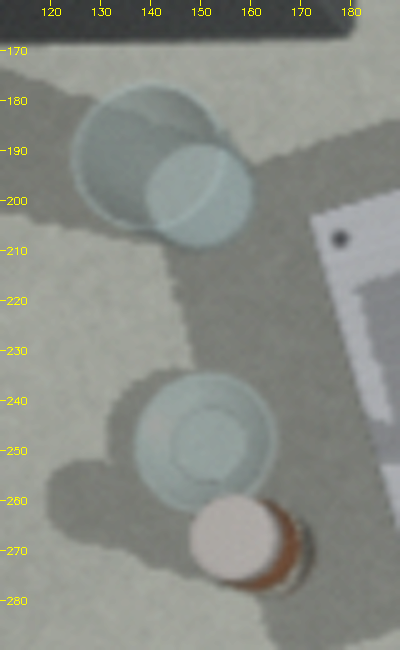

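View pics/t4.png

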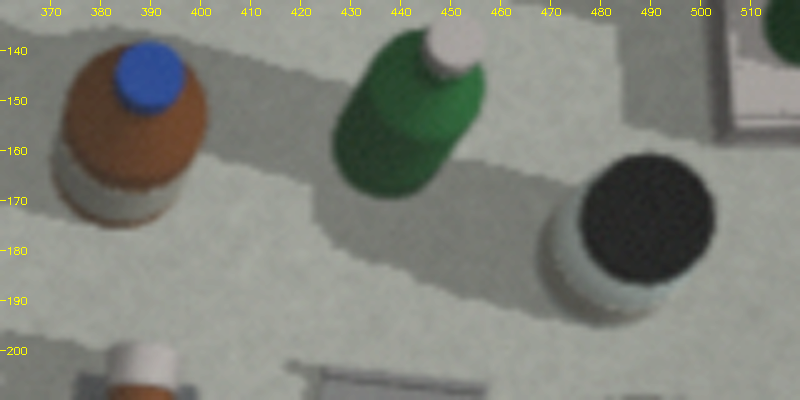

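Emit:
play_rows([
  [0, -27.4, -24.1, 0],
  [0, -27.4, -24.1, 0],
  [0, -27.4, -24.1, 0],
  [0, -27.4, -24.1, 0],
  [0, -27.4, -24.1, 0],
  [0, -27.4, -24.1, 0],
  [0, -27.4, -24.1, 0],
  [0, -27.4, -24.1, 0],
  [0, -27.4, -24.1, 0],
  [0, -27.4, -24.1, 0],
  [0, -27.4, -24.1, 0],
  [0, -27.4, -24.1, 0],
  [0, -27.4, -24.1, 0],
  [0, -27.4, -24.1, 0],
  [0, 0, 0, 0],
  [0, 0, 0, 0],
], hand=-1)

```text
time_s: 1.9
tcp_pos: [0.4902, 0.239, 0.2187]
tcp_rot: [-0.409, 0.577, 0.409, 0.577]
ft_force: [0.3, -0.1, 0.1]
width: 0.0927
```

```bash
python3 - <<'E'
from h import *
s=bot.sense();print(s["time_s"],s["tcp_pos"],s["tcp_rot"],s["ft_force"],s["joint_pos"].round(3))
d=vision.capture("wrist");cv2.imwrite("pics/w1.png",np.clip(d["img"]*1.6,0,255).astype("uint8"))
for p in((.4905,.2393,.173),(.438,.2276,.13)): print(proj(d,p))
E
```

```text
1.9 [0.49022488 0.23901916 0.21874746] [-0.40879222  0.57683383  0.40886453  0.57704545] [ 0.29227007 -0.12673862  0.10210827] [-0.568  0.384  0.014  2.013 -0.008  0.744  0.684]
[319.35027425 271.54424214]
[271.76486877 177.05366116]
```

View pics/w1.png

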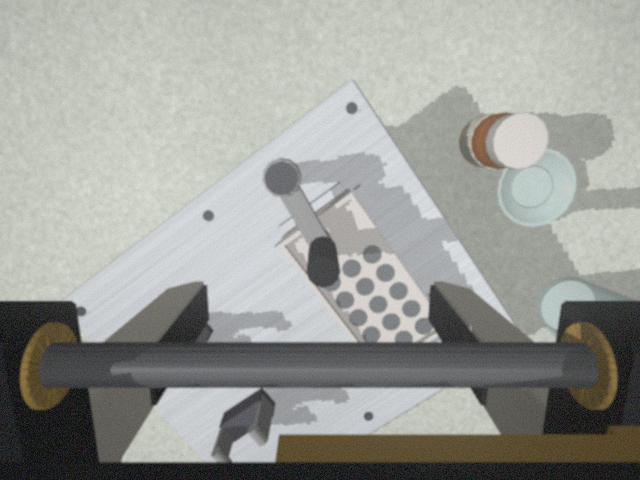

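Emit:
play_rows([
  [12, 0, 0.8, 0],
  [15, 0, 0.8, 0],
  [15, 0, 0, 0],
  [15, 0, 0, 0],
  [15, 0, 0, 0],
  [8, 0, 0, 0],
  [0, 0, 0, 0],
  [0, 0, 0, 0],
])

```text
time_s: 2.75
tcp_pos: [0.4902, 0.2416, 0.1386]
tcp_rot: [-0.41, 0.576, 0.41, 0.576]
ft_force: [-0.9, 1.0, 0.0]
width: 0.093
```

Emit:
play_rows([
  [0, 0, 0, 0],
  [0, 0, 0, 0],
  [0, 0, 0, 0],
  [0, 0, 0, 0],
  [0, 0, 0, 0],
  [0, 0, 0, 0],
], hand=1, force=35)

```text
time_s: 3.35
tcp_pos: [0.4905, 0.241, 0.1387]
tcp_rot: [-0.409, 0.576, 0.409, 0.577]
ft_force: [0.8, 0.0, -0.7]
width: 0.0498
```

Emit:
play_rows([
  [0, 0, 0, 0],
  [0, 0, 0, 0],
  [0, 0, 0, 0],
  [0, 0, 0, 0],
  [0, 0, 0, 0],
  [0, 0, 0, 0],
  [0, 0, 0, 0],
])

```text
time_s: 4.05
tcp_pos: [0.4906, 0.2413, 0.1386]
tcp_rot: [-0.409, 0.576, 0.409, 0.577]
ft_force: [1.5, 0.5, -1.1]
width: 0.0173
```

Emit:
play_rows([
  [-4, 0, 0, 0],
  [-5, 0, 0, 0],
  [-5, 0, 0, 0],
  [-2, 0, 0, 0],
  [0, 0, 0, 0],
  [0, 0, 0, 0],
  [0, 0, 0, 0],
])

```text
time_s: 4.75
tcp_pos: [0.4905, 0.2411, 0.1545]
tcp_rot: [-0.409, 0.576, 0.409, 0.577]
ft_force: [2.9, 3.5, -11.2]
width: 0.0175
```

```bash
python3 - <<'E'
from h import *
s=bot.sense();print(s["time_s"],s["tcp_pos"],s["ft_force"],s["width"])
d=vision.capture("side");crop(d["img"],220,180,100,80,7,"pics/s3.png")
# swing plan
post=np.array([.4381,.2276]); k=s["tcp_pos"][:2]-post; print("r,az",np.hypot(*k),np.degrees(np.arctan2(k[1],k[0])))
r=.052;a0=np.arctan2(k[1],k[0])
N=14;st=np.radians(90)/N
jaw=np.radians(70.8)
p=s["tcp_pos"][:2].copy();j=jaw
from math import *
# per-row chord in tool frame if tool turns by st each row (turn about tool x: az sign checked)
a=a0
for i in range(3):
    q=post+r*np.array([cos(a+st),sin(a+st)]); pp=post+r*np.array([cos(a),sin(a)]); dv=q-pp
    z=np.array([cos(j),sin(j)]);y=np.array([cos(j+pi/2),sin(j+pi/2)])
    print("row ty,tz mm",1000*dv@y,1000*dv@z,"turn",degrees(st)); a+=st;j+=st
E
```

```text
4.75 [0.49047504 0.24114641 0.15449873] [  2.9424404    3.54975121 -11.19299187] 0.0174922325370107
r,az 0.05409852116090341 14.501339385522448
row ty,tz mm 3.5025179532192348 4.6622673544876285 turn 6.428571428571429
row ty,tz mm 3.50251795321921 4.662267354487617 turn 6.428571428571429
row ty,tz mm 3.502517953219251 4.662267354487645 turn 6.428571428571429
```

View pics/s3.png

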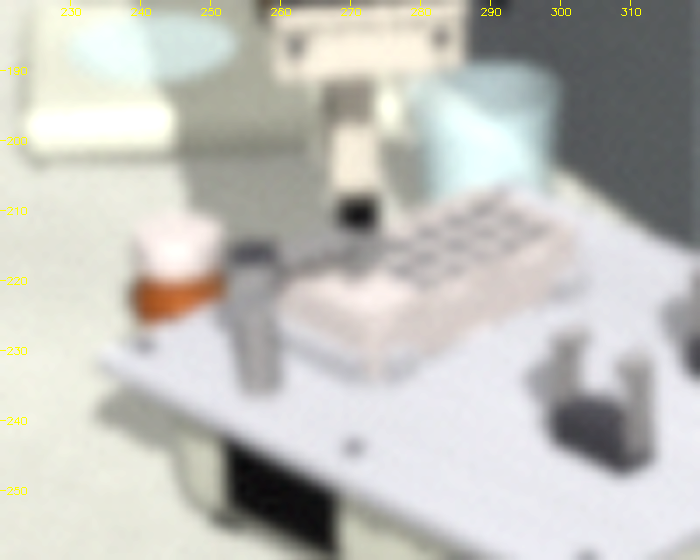

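Emit:
play_rows([
  [0, 3.6, 4.7, -6.43],
  [0, 3.6, 4.7, -6.43],
  [0, 3.6, 4.7, -6.43],
  [0, 3.6, 4.7, -6.43],
  [0, 0, 0, 0],
])

```text
time_s: 5.3
tcp_pos: [0.4807, 0.2624, 0.1548]
tcp_rot: [0.529, -0.469, -0.528, -0.471]
ft_force: [7.2, 3.2, -10.8]
width: 0.0177
```

```bash
cat >> h.py <<'E'
from scipy.spatial.transform import Rotation as Rr
def st():
    s=bot.sense();M=Rr.from_quat(s["tcp_rot"]).as_matrix()
    s["az"]=np.degrees(np.arctan2(M[1,2],M[0,2]));s["M"]=M
    print(round(s["time_s"],2),s["tcp_pos"].round(4),"az",round(s["az"],1),"F",s["ft_force"].round(1),"w",round(s["width"],4),"q",s["joint_pos"].round(2),"tilt",M[:,0].round(4));return s
E
python3 - <<'E'
from h import *
s=st();k=s["tcp_pos"][:2]-[.4381,.2276];print(np.hypot(*k),np.degrees(np.arctan2(k[1],k[0])))
E
```

```text
5.3 [0.4807 0.2624 0.1548] az 96.7 F [  7.2   3.2 -10.8] w 0.0177 q [-0.52  0.48 -0.12  2.06  0.1   0.6   0.98] tilt [ 0.0024  0.001  -1.    ]
0.05499029690392901 39.26747699782672
```

Emit:
play_rows([
  [0, 2.8, 5.3, -6.43],
  [0, 3.7, 4.8, -6.43],
  [0, 3.7, 4.8, -6.43],
  [0, 3.7, 4.8, -6.43],
  [0, 0, 0, 0],
])

```text
time_s: 5.8
tcp_pos: [0.4624, 0.2771, 0.1549]
tcp_rot: [0.621, -0.339, -0.619, -0.341]
ft_force: [7.9, 3.1, -10.8]
width: 0.0174
```

```bash
python3 - <<'E'
from h import *
s=st();k=s["tcp_pos"][:2]-[.4381,.2276];print(np.hypot(*k),np.degrees(np.arctan2(k[1],k[0])))
E
```

```text
5.8 [0.4624 0.2771 0.1549] az 122.5 F [  7.9   3.1 -10.8] w 0.0174 q [-0.47  0.47 -0.25  2.08  0.2   0.61  1.28] tilt [ 0.003   0.0012 -1.    ]
0.05510423922116323 63.85613855889215
```

Emit:
play_rows([
  [0, 3.5, 5.0, -6.43],
  [0, 3.6, 4.7, -6.43],
  [0, 3.6, 4.7, -6.43],
  [0, 3.6, 4.7, -6.43],
  [0, 3.6, 4.7, -6.43],
  [0, 3.6, 4.7, -6.43],
  [0, 0, 0, 0],
])

```text
time_s: 6.5
tcp_pos: [0.4267, 0.2795, 0.1548]
tcp_rot: [0.698, -0.116, -0.697, -0.117]
ft_force: [4.7, 4.0, -10.2]
width: 0.0175
```

```bash
python3 - <<'E'
from h import *
s=st();k=s["tcp_pos"][:2]-[.4381,.2276];print(np.hypot(*k),np.degrees(np.arctan2(k[1],k[0])))
d=vision.capture("top");crop(d["img"],165,160,160,120+25,5,"pics/t5.png")
E
```

```text
6.5 [0.4267 0.2795 0.1548] az 161.0 F [  4.7   4.  -10.2] w 0.0175 q [-0.37  0.47 -0.45  2.13  0.35  0.61  1.75] tilt [ 1.5e-03  6.0e-04 -1.0e+00]
0.053169848106502784 102.38950204447923
```

View pics/t5.png

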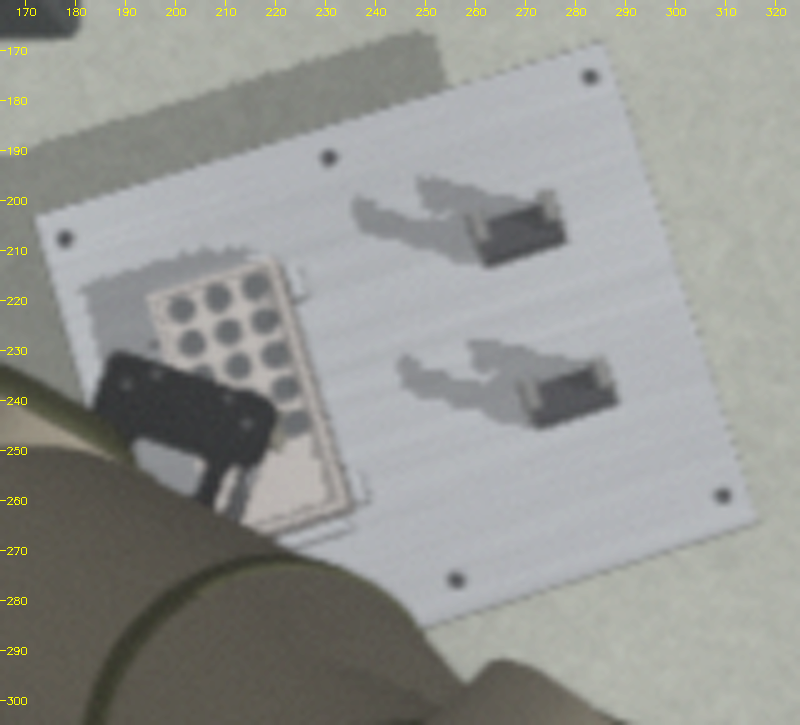

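Emit:
play_rows([
  [5, 0, 0, 0],
  [5, 0, 0, 0],
  [5, 0, 0, 0],
  [2.5, 0, 0, 0],
  [0, 0, 0, 0],
  [0, 0, 0, 0],
])

```text
time_s: 7.15
tcp_pos: [0.427, 0.2798, 0.1373]
tcp_rot: [0.698, -0.118, -0.697, -0.118]
ft_force: [3.6, 2.9, -6.2]
width: 0.0173
```

Emit:
play_rows([
  [0, 0, 0, 0],
  [0, 0, 0, 0],
  [0, 0, 0, 0],
  [0, 0, 0, 0],
], hand=-1)

```text
time_s: 7.55
tcp_pos: [0.4259, 0.2792, 0.1373]
tcp_rot: [0.697, -0.118, -0.697, -0.118]
ft_force: [0.5, 0.0, -0.2]
width: 0.0447
```

```bash
python3 - <<'E'
from h import *
s=st()
E
```

```text
7.55 [0.4259 0.2792 0.1373] az 160.8 F [ 0.5  0.  -0.2] w 0.0447 q [-0.39  0.49 -0.42  2.15  0.37  0.57  1.73] tilt [ 0.e+00 -5.e-04 -1.e+00]
```

Emit:
play_rows([
  [-20, 0, 0, 0],
  [-30, 0, 0, 0],
  [-20, 0, 0, 0],
  [0, -3.5, -35, 0],
  [0, -3.7, -35, 0],
  [0, -3.5, -35, 0],
  [0, 0, 0, 7.8],
  [0, 0, 0, 7.8],
  [0, 0, 0, 7.8],
  [0, 0, 0, 7.8],
  [0, 0, 0, 7.8],
  [0, 0, 0, 7.8],
  [0, 0, 0, 7.5],
  [0, 0, 0, 0],
  [0, 0, 0, 0],
])

```text
time_s: 9.05
tcp_pos: [0.5285, 0.2552, 0.2072]
tcp_rot: [0.567, -0.422, -0.567, -0.422]
ft_force: [-0.0, -0.5, -0.6]
width: 0.093
```

```bash
python3 - <<'E'
from fit import *
s=st()
d=vision.capture("wrist")
im=np.clip(d["img"]*1.6,0,255).astype("uint8")
P=(.5285,.2548,.2888)
for m in[(a*.06,b*.03,.11) for a in(1,-1) for b in(1,-1)]:
    q=proj(d,W(P,m));print(m,q.round(1));cv2.drawMarker(im,tuple(int(v) for v in q),(0,0,255),0,10,1)
cv2.imwrite("pics/w2.png",im)
d=vision.capture("top");crop(d["img"],165,160,160,145,5,"pics/t6.png")
E
```

```text
9.05 [0.5285 0.2552 0.2072] az 106.7 F [-0.  -0.5 -0.6] w 0.093 q [-0.4   0.45 -0.21  1.93  0.13  0.78  1.18] tilt [-0.e+00 -3.e-04 -1.e+00]
(0.06, 0.03, 0.11) [361.1 332.7]
(0.06, -0.03, 0.11) [272.7 332.4]
(-0.06, 0.03, 0.11) [366.6 151.9]
(-0.06, -0.03, 0.11) [268.3 151.6]
```

View pics/w2.png

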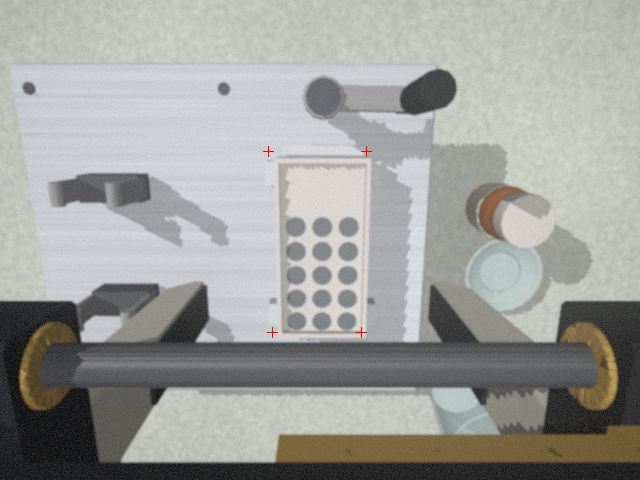

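View pics/t6.png

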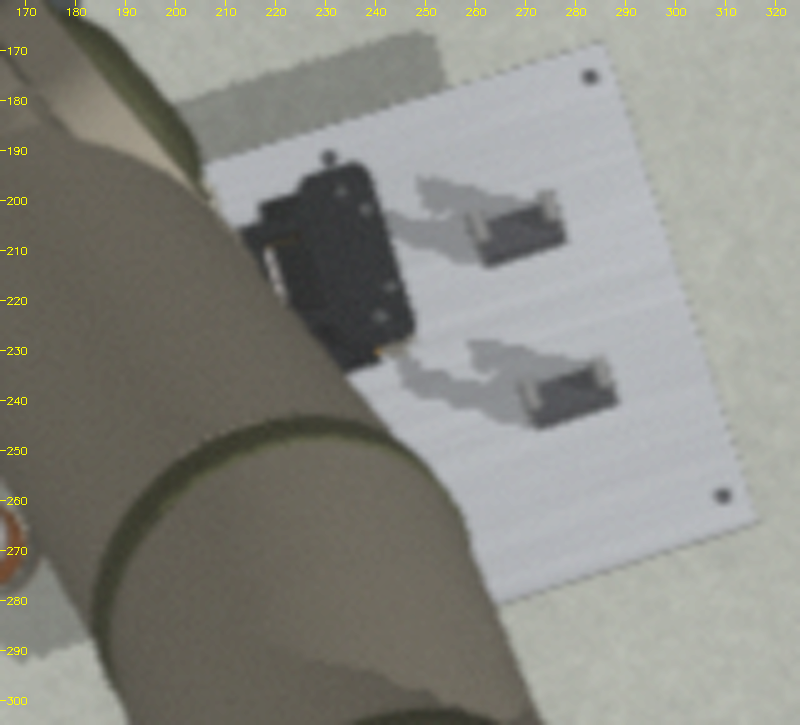

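```bash
python3 - <<'E'
from fit import *
import pickle
d=vision.capture("wrist");pickle.dump(d,open("w2.pkl","wb"))
crop(d["img"],240,130,160,120,5,"pics/w3.png");crop(d["img"],180,230,300,120,2,"pics/w4.png")
E
```

```text
(no output)
```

View pics/w3.png

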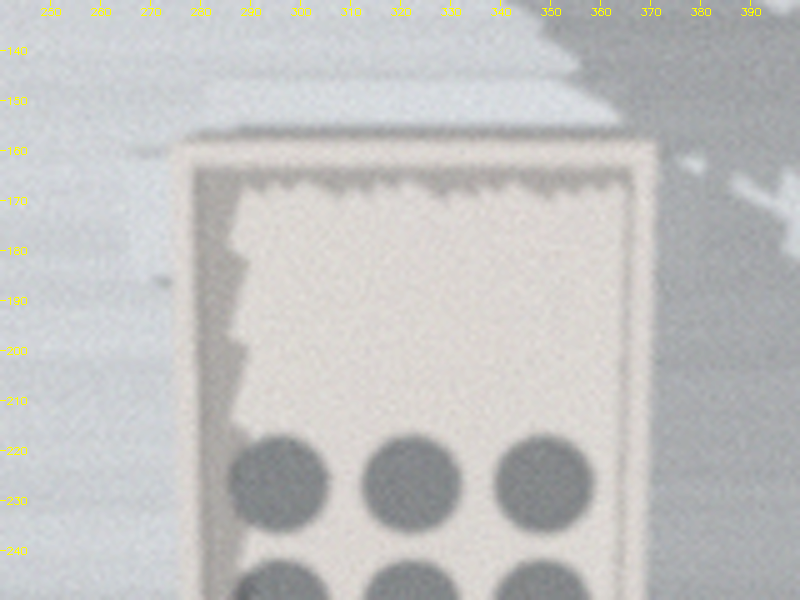

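Emit:
play_rows([
  [15, 0, 1.4, 0],
  [25, 0, 1.4, 0],
  [25, 0, 0, 0],
  [25, 0, 0, 0],
  [18, 0, 0, 0],
  [9, 0, 0, 0],
  [4, 0, 0, 0],
  [0, 0, 0, 0],
  [0, 0, 0, 0],
])

```text
time_s: 10.1
tcp_pos: [0.5284, 0.258, 0.0869]
tcp_rot: [0.567, -0.423, -0.566, -0.423]
ft_force: [0.8, 0.7, 0.1]
width: 0.0929
```

Emit:
play_rows([
  [0, 0, 0, 0],
  [0, 0, 0, 0],
  [0, 0, 0, 0],
  [0, 0, 0, 0],
  [0, 0, 0, 0],
  [0, 0, 0, 0],
  [0, 0, 0, 0],
], hand=1, force=20)

```text
time_s: 10.8
tcp_pos: [0.528, 0.2578, 0.0863]
tcp_rot: [0.567, -0.423, -0.566, -0.423]
ft_force: [0.4, -0.4, 3.0]
width: 0.0597
```

```bash
python3 - <<'E'
from h import *
s=st()
d=vision.capture("side");crop(d["img"],220,180,120,90,6,"pics/s4.png")
E
```

```text
10.8 [0.528  0.2578 0.0863] az 106.5 F [ 0.4 -0.4  3. ] w 0.0597 q [-0.44  0.62 -0.16  2.02  0.19  0.52  1.12] tilt [ 2.e-04 -0.e+00 -1.e+00]
```

View pics/s4.png

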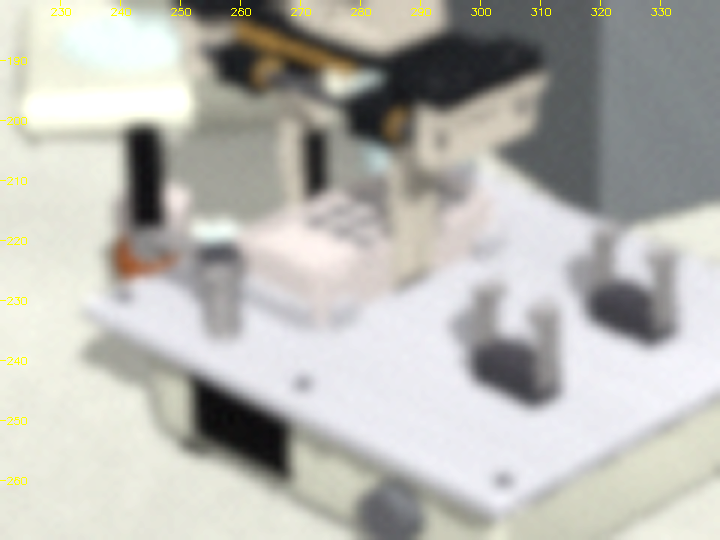

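Emit:
play_rows([
  [-3, 0, 0, 0],
  [-5, 0, 0, 0],
  [-8, 0, 0, 0],
  [-8, 0, 0, 0],
  [-20, 0, 0, 0],
  [-25, 0, 0, 0],
  [-25, 0, 0, 0],
  [-10, 0, 0, 0],
  [0, 0, 0, 0],
  [0, 0, 0, 0],
], force=35)

```text
time_s: 11.85
tcp_pos: [0.5276, 0.2575, 0.1896]
tcp_rot: [-0.566, 0.423, 0.567, 0.423]
ft_force: [0.5, 0.3, -1.1]
width: 0.0597
```

```bash
python3 - <<'E'
from fit import *
s=st()
d=vision.capture("side");crop(d["img"],200,130,150,110,5,"pics/s5.png")
w=vision.capture("wrist");cv2.imwrite("pics/w5.png",np.clip(w["img"]*1.6,0,255).astype("uint8"))
E
```

```text
11.85 [0.5276 0.2575 0.1896] az 106.5 F [ 0.5  0.3 -1.1] w 0.0597 q [-0.41  0.48 -0.21  1.94  0.14  0.74  1.17] tilt [-3.e-04 -3.e-04 -1.e+00]
```

View pics/s5.png

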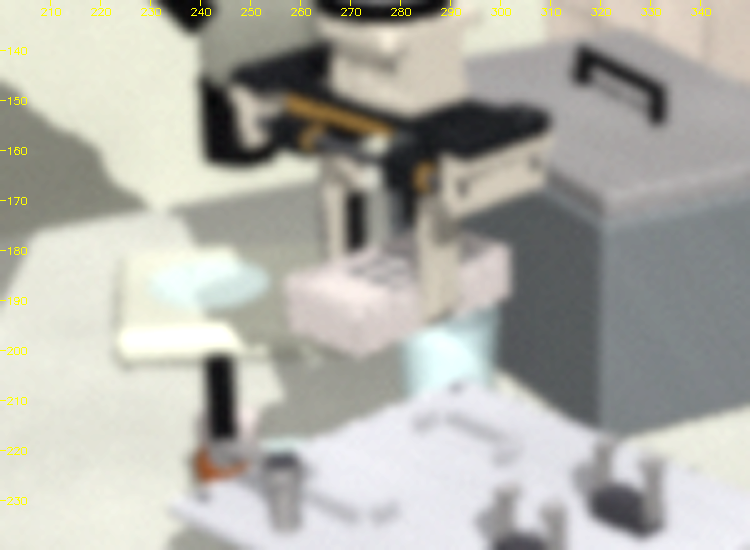

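View pics/w5.png

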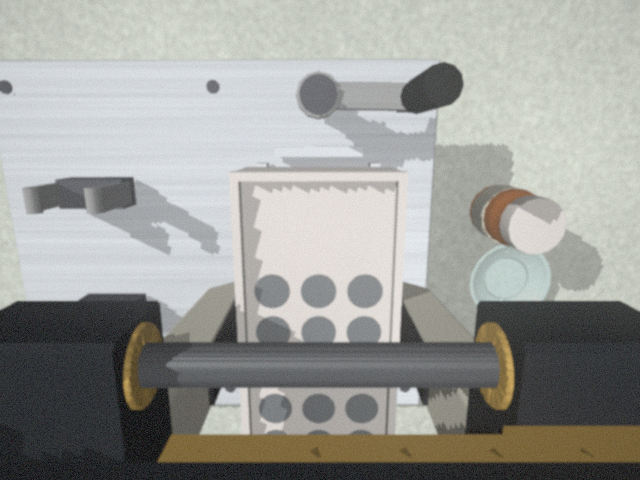

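Emit:
play_rows([
  [0, 3, -12, 0],
  [0, 5, -20, 0],
  [0, 8.1, -32, 0],
  [0, 8.1, -32, 0],
  [0, 8.1, -32, 0],
  [0, 8.1, -32, 0],
  [0, 8.1, -32, 0],
  [0, 8.1, -32, 0],
  [0, 8.1, -32, 0],
  [0, 8.1, -32, 0],
  [0, 8.1, -32, 0],
  [0, 8.1, -32, 0],
  [0, 8.1, -32, 0],
  [0, 8.1, -32, 0],
  [0, 8.1, -32, 0],
  [0, 8.1, -32, 0],
  [0, 5, -20, 0],
  [0, 3, -12, 0],
])

```text
time_s: 13.75
tcp_pos: [0.5477, -0.2727, 0.1892]
tcp_rot: [-0.565, 0.424, 0.566, 0.424]
ft_force: [-0.3, 0.6, -1.5]
width: 0.0599
```

Emit:
play_rows([
  [0, 0, 0, 4],
  [0, 0, 0, 6],
  [0, 0, 0, 6],
  [0, 0, 0, 5.2],
  [0, 0, 0, 2],
  [20, 0, 0, 0],
  [30, 0, 0, 0],
  [20, 0, 0, 0],
  [0, 0, 0, 0],
  [0, 0, 0, 0],
])

```text
time_s: 14.75
tcp_pos: [0.549, -0.2697, 0.1201]
tcp_rot: [-0.47, 0.528, 0.47, 0.528]
ft_force: [0.7, -0.5, -0.2]
width: 0.0601
```

```bash
python3 - <<'E'
from fit import *
import pickle
s=st()
w=vision.capture("wrist");pickle.dump(w,open("w6.pkl","wb"));im=np.clip(w["img"]*1.6,0,255).astype("uint8")
P=(.549,-.270,-.116)
for m in[(a*.073,b*.04,z) for a in(1,-1) for b in(1,-1) for z in((.006,.014))]:
    q=proj(w,W(P,m));print(m,q.round(1));cv2.drawMarker(im,tuple(int(v) for v in q),(0,0,255),0,10,1)
cv2.imwrite("pics/w6.png",im)
d=vision.capture("side");pickle.dump(d,open("s6.pkl","wb"));crop(d["img"],310,240,180,140,4,"pics/s6.png")
E
```

```text
14.75 [ 0.549  -0.2697  0.1201] az 83.3 F [ 0.7 -0.5 -0.2] w 0.0601 q [ 0.41  0.59 -0.07  1.95  0.07  0.61  1.75] tilt [-7.e-04  4.e-04 -1.e+00]
(0.073, 0.04, 0.006) [372.8 339.1]
(0.073, 0.04, 0.014) [374.3 344.2]
(0.073, -0.04, 0.006) [262.6 339.1]
(0.073, -0.04, 0.014) [261.2 344.2]
(-0.073, 0.04, 0.006) [379.9 130.8]
(-0.073, 0.04, 0.014) [381.8 130.5]
(-0.073, -0.04, 0.006) [255.5 130.7]
(-0.073, -0.04, 0.014) [253.6 130.5]
```

View pics/w6.png

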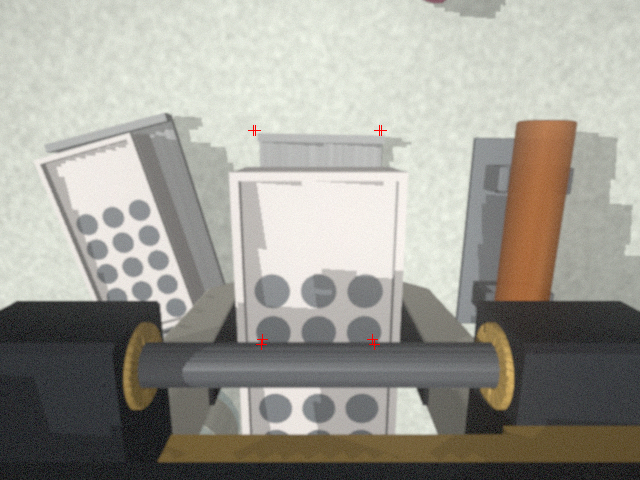

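View pics/s6.png

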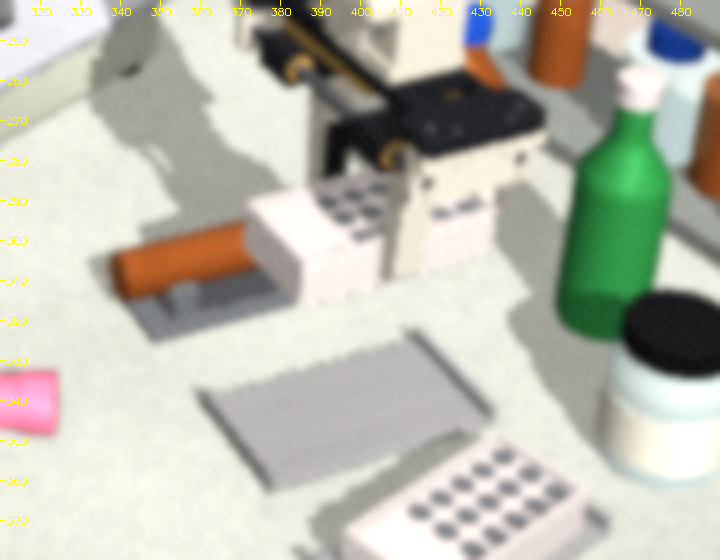

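```bash
python3 - <<'E'
from fit import *
w=pickle.load(open("w6.pkl","rb"))
crop(w["img"],215,110,210,80,4,"pics/w7.png")
s=st()
# predicted held plate top corners at present with plate origin at TCP
for m in[(-.06,b*.03,.1201-.0063+.03) for b in(1,-1)]: print(proj(w,W((*s["tcp_pos"][:2],np.radians(s["az"]-90)),m)))
w=pickle.load(open("w6.pkl","rb"))
E
```

```text
14.85 [ 0.5497 -0.2701  0.1212] az 83.3 F [-0.5  0.3 -1.3] w 0.0599 q [ 0.41  0.58 -0.07  1.95  0.07  0.61  1.75] tilt [ 1.4e-03 -5.0e-04 -1.0e+00]
[407.86682501 164.16137464]
[227.42862015 163.96786177]
```

View pics/w7.png

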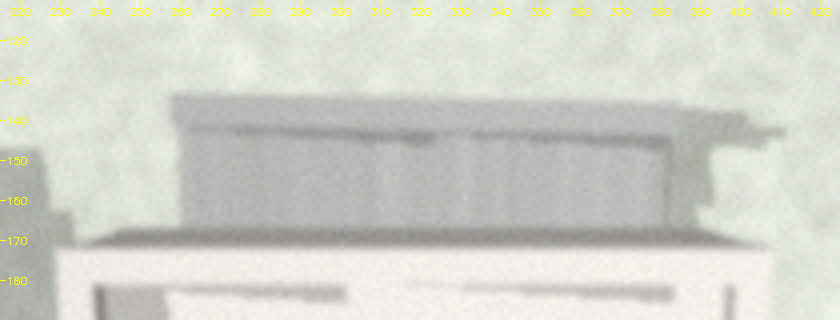

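Emit:
play_rows([
  [10, 0, 0.8, 0.5],
  [20, 0, 0.7, 0.5],
  [25, 0, 0, 0],
  [20, 0, 0, 0],
  [12, 0, 0, 0],
  [6, 0, 0, 0],
  [0, 0, 0, 0],
  [0, 0, 0, 0],
])

```text
time_s: 15.65
tcp_pos: [0.5497, -0.2686, 0.0278]
tcp_rot: [-0.465, 0.532, 0.465, 0.533]
ft_force: [-0.5, -0.0, -0.6]
width: 0.0595
```

```bash
python3 - <<'E'
from fit import *
s=st()
w=vision.capture("wrist");pickle.dump(w,open("w8.pkl","wb"));crop(w["img"],180,110,280,180,2,"pics/w8.png");crop(w["img"],215,125,210,80,4,"pics/w8b.png")
d=vision.capture("side");pickle.dump(d,open("s6.pkl","wb"));crop(d["img"],330,260,150,110,5,"pics/s7.png")
E
```

```text
15.65 [ 0.5497 -0.2686  0.0278] az 82.3 F [-0.5 -0.  -0.6] w 0.0595 q [ 0.39  0.72 -0.05  1.99  0.08  0.43  1.72] tilt [ 9.e-04 -4.e-04 -1.e+00]
```

View pics/w8b.png

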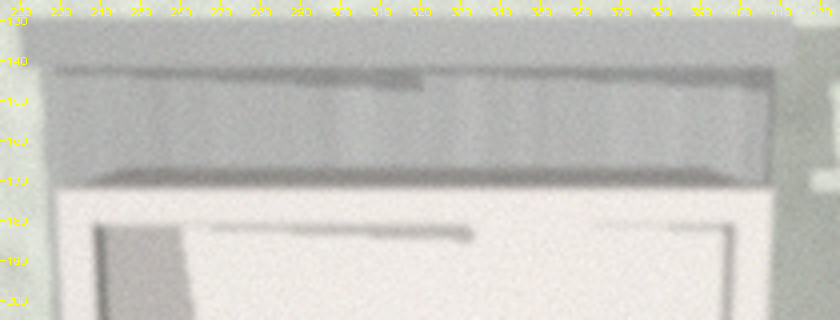

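View pics/s7.png

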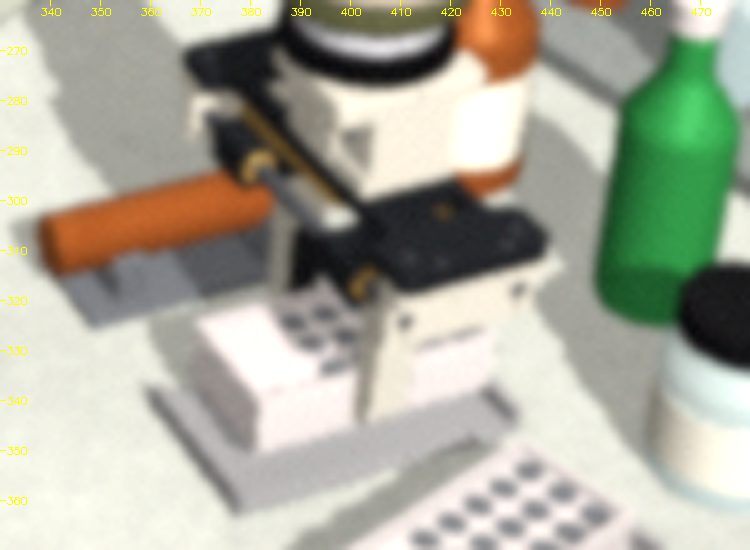

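```bash
python3 - <<'E'
from fit import *
s=st();w=pickle.load(open("w8.pkl","rb"));P=(*s["tcp_pos"][:2],np.radians(s["az"]-90))
for m in[(-.073,0,.014),(-.068,0,.014),(-.065,0,.014),(-.06,0,.0515),(-.057,0,.0515)]: print(m,proj(w,W(P,m)).round(1))
d=pickle.load(open("s6.pkl","rb"))
for m in[(-.073,.04,.014),(-.06,-.03,.0515),(-.06,-.03,.0215),(-.073,-.04,0)]: q=proj(d,W(P,m));print(m,q.round(1),((q-[330,260])*5).round(0))
E
```

```text
15.75 [ 0.5498 -0.2687  0.0281] az 82.3 F [ 0.1 -0.9 -0.8] w 0.0594 q [ 0.39  0.72 -0.05  1.99  0.08  0.43  1.72] tilt [ 1.4e-03 -6.0e-04 -1.0e+00]
(-0.073, 0, 0.014) [318.3 125.4]
(-0.068, 0, 0.014) [318.3 137.9]
(-0.065, 0, 0.014) [318.3 145.4]
(-0.06, 0, 0.0515) [318.4 162.3]
(-0.057, 0, 0.0515) [318.4 171.4]
(-0.073, 0.04, 0.014) [359.  336.5] [145. 383.]
(-0.06, -0.03, 0.0515) [380.2 340.7] [251. 404.]
(-0.06, -0.03, 0.0215) [379.3 351.6] [247. 458.]
(-0.073, -0.04, 0) [375.7 363.7] [229. 518.]
```

Emit:
play_rows([
  [4, 0.7, -0.5, 0],
  [4, 0.7, 0, 0],
  [3, 0, 0, 0],
  [2, 0, 0, 0],
  [0, 0, 0, 0],
  [0, 0, 0, 0],
])

```text
time_s: 16.35
tcp_pos: [0.5478, -0.2687, 0.0141]
tcp_rot: [-0.465, 0.533, 0.465, 0.532]
ft_force: [0.3, 0.6, -1.1]
width: 0.0601
```

Emit:
play_rows([
  [1, 0, 0, 0],
  [0.5, 0, 0, 0],
  [0, 0, 0, 0],
  [0, 0, 0, 0],
])

```text
time_s: 16.75
tcp_pos: [0.5478, -0.2687, 0.0127]
tcp_rot: [-0.465, 0.533, 0.465, 0.533]
ft_force: [-0.8, 1.0, -0.7]
width: 0.0597
```

Emit:
play_rows([
  [0.5, 0, 0, 0],
  [0.5, 0, 0, 0],
  [0, 0, 0, 0],
  [0, 0, 0, 0],
])

```text
time_s: 17.15
tcp_pos: [0.5479, -0.2687, 0.0123]
tcp_rot: [-0.465, 0.532, 0.465, 0.533]
ft_force: [-1.6, 1.0, 5.7]
width: 0.06
```

Emit:
play_rows([
  [0, 0, 0, 0],
  [0, 0, 0, 0],
  [0, 0, 0, 0],
  [0, 0, 0, 0],
], hand=-0.65)

```text
time_s: 17.55
tcp_pos: [0.5478, -0.2687, 0.0115]
tcp_rot: [-0.465, 0.533, 0.465, 0.533]
ft_force: [-0.2, 0.7, -0.2]
width: 0.0771
```

Emit:
play_rows([
  [-5, 0, 0, 0],
  [-15, 0, 0, 0],
  [-30, 0, 0, 0],
  [-40, 0, 0, 0],
  [-40, 0, 0, 0],
  [-20, 0, 0, 0],
  [0, 0, 0, 0],
  [0, 0, 0, 0],
])

```text
time_s: 18.35
tcp_pos: [0.5478, -0.2688, 0.1626]
tcp_rot: [-0.466, 0.532, 0.465, 0.533]
ft_force: [-0.2, 0.1, -0.6]
width: 0.0766
```

```bash
python3 - <<'E'
from fit import *
s=st()
w=vision.capture("wrist");pickle.dump(w,open("w9.pkl","wb"));cv2.imwrite("pics/w9.png",np.clip(w["img"]*1.6,0,255).astype("uint8"))
d=vision.capture("side");crop(d["img"],320,260,160,120,5,"pics/s9.png")
E
```

```text
18.35 [ 0.5478 -0.2688  0.1626] az 82.3 F [-0.2  0.1 -0.6] w 0.0766 q [ 0.41  0.53 -0.07  1.92  0.05  0.69  1.75] tilt [ 1.4e-03 -6.0e-04 -1.0e+00]
```

View pics/w9.png

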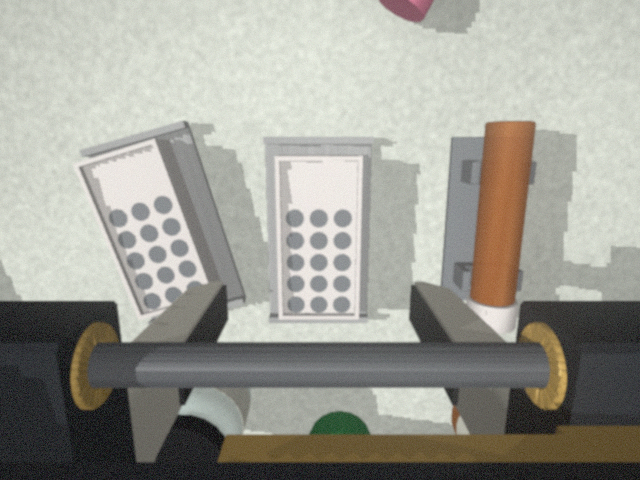

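View pics/s9.png

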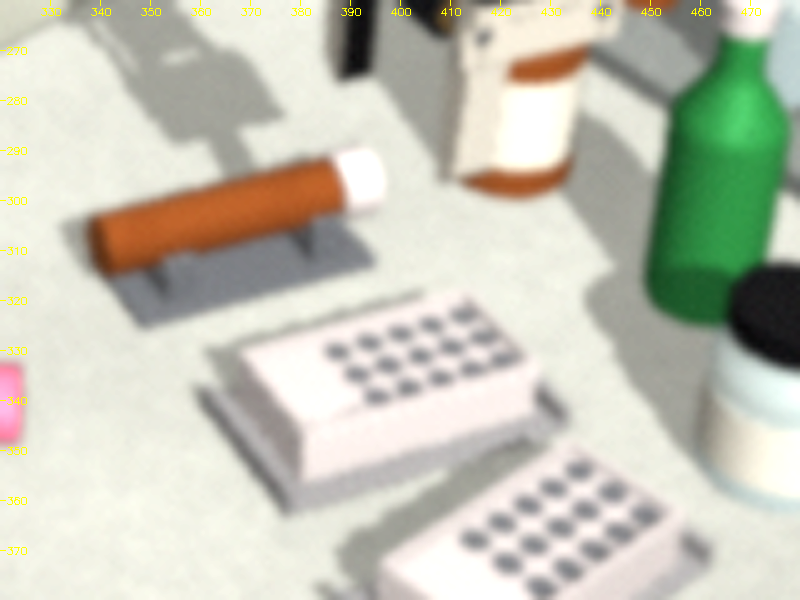

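Emit:
play_rows([
  [0, 2, 20, 0],
  [0, 3, 30, 0],
  [0, 3, 30, 0],
  [0, 3, 30, 0],
  [0, 2, 20, 0],
  [0, 0, 0, 0],
  [0, 0, 0, 0],
  [0, 0, 0, 0],
], hand=-1)

```text
time_s: 19.25
tcp_pos: [0.552, -0.1394, 0.1611]
tcp_rot: [-0.465, 0.533, 0.465, 0.532]
ft_force: [1.0, -0.3, -0.6]
width: 0.0929
```

```bash
python3 - <<'E'
from fit import *
s=st()
w=vision.capture("wrist");pickle.dump(w,open("w10.pkl","wb"));cv2.imwrite("pics/w10.png",np.clip(w["img"]*1.6,0,255).astype("uint8"))
P=(*s["tcp_pos"][:2],np.radians(s["az"]-90))
for m in[(-.065,0,.006),(-.04,0,.03),(.04,0,.03),(-.07,0,.032),(.058,0,.032),(0,0,.032)]: print(m,proj(w,W(P,m)).round(1))
crop(w["img"],250,90,140,210,3,"pics/w10b.png")
E
```

```text
19.25 [ 0.552  -0.1394  0.1611] az 82.2 F [ 1.  -0.3 -0.6] w 0.0929 q [ 0.19  0.49 -0.06  2.01  0.05  0.64  1.53] tilt [-1.1e-03 -4.0e-04 -1.0e+00]
(-0.065, 0, 0.006) [318.4 143.2]
(-0.04, 0, 0.03) [318.4 180.1]
(0.04, 0, 0.03) [318.3 288.2]
(-0.07, 0, 0.032) [318.4 135.9]
(0.058, 0, 0.032) [318.3 311.7]
(0, 0, 0.032) [318.4 236.4]
```

View pics/w10b.png

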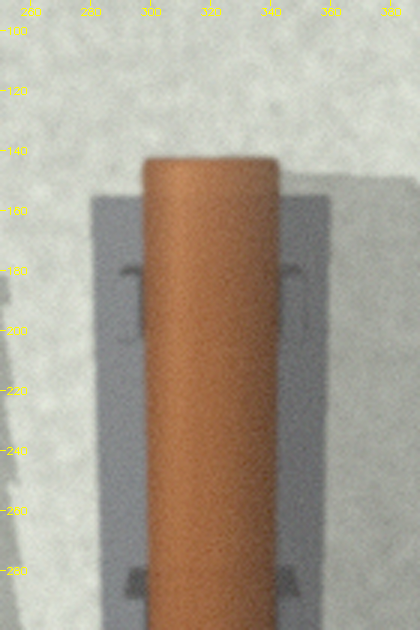

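View pics/w10.png

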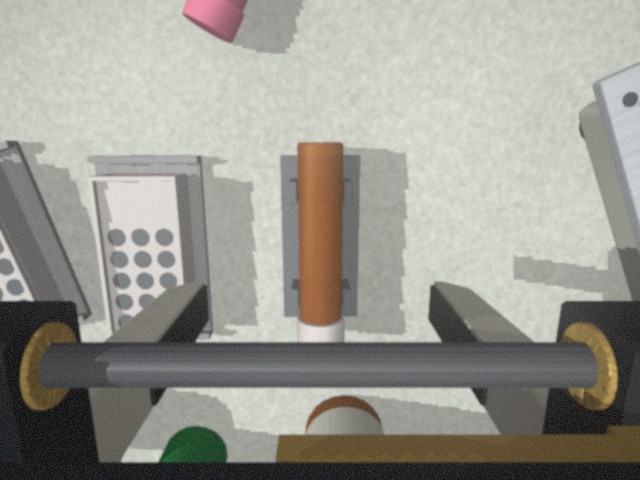

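Emit:
play_rows([
  [10, -2, 0.8, 0],
  [25, -2, 0.7, 0],
  [30, 0, 0, 0],
  [30, 0, 0, 0],
  [25, 0, 0, 0],
  [15, 0, 0, 0],
  [8, 0, 0, 0],
  [3, 0, 0, 0],
  [0, 0, 0, 0],
  [0, 0, 0, 0],
])

```text
time_s: 20.3
tcp_pos: [0.557, -0.1374, 0.0163]
tcp_rot: [-0.465, 0.532, 0.465, 0.533]
ft_force: [-0.0, -0.2, 0.2]
width: 0.093
```

```bash
python3 - <<'E'
from fit import *
s=st()
d=vision.capture("side");crop(d["img"],320,230,130,100,6,"pics/s10.png")
E
```

```text
20.3 [ 0.557  -0.1374  0.0163] az 82.3 F [-0.  -0.2  0.2] w 0.093 q [ 0.17  0.71 -0.04  2.09  0.08  0.34  1.5 ] tilt [ 1.1e-03 -2.0e-04 -1.0e+00]
```

View pics/s10.png

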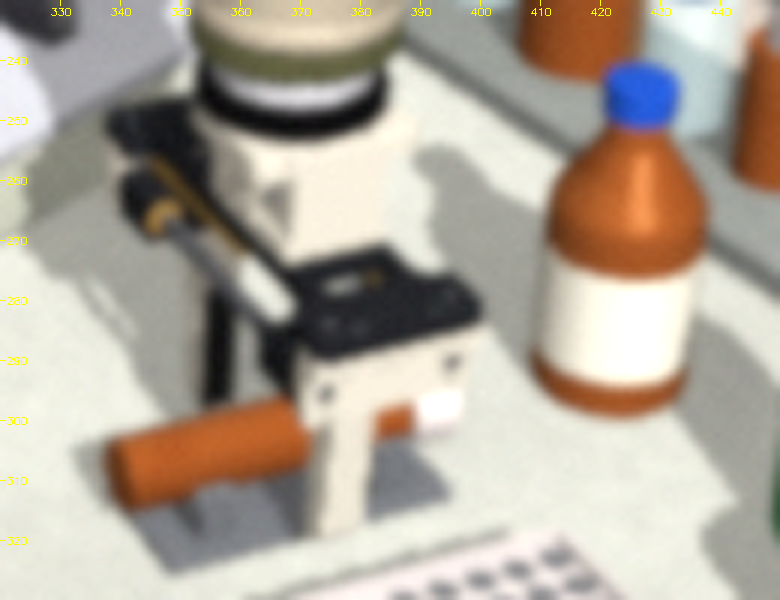

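Emit:
play_rows([
  [2, 0, 0, 0],
  [0, 0, 0, 0],
  [0, 0, 0, 0],
  [0, 0, 0, 0],
  [0, 0, 0, 0],
  [0, 0, 0, 0],
  [0, 0, 0, 0],
  [0, 0, 0, 0],
  [0, 0, 0, 0],
  [0, 0, 0, 0],
  [0, 0, 0, 0],
  [0, 0, 0, 0],
], hand=1, force=40)

```text
time_s: 21.55
tcp_pos: [0.5565, -0.1379, 0.0137]
tcp_rot: [-0.465, 0.533, 0.465, 0.533]
ft_force: [-0.9, -5.4, 0.4]
width: 0.0311
```

Emit:
play_rows([
  [-4, 0, 0, 0],
  [-8, 0, 0, 0],
  [-15, 0, 0, 0],
  [-30, 0, 0, 0],
  [-40, 0, 0, 0],
  [-40, 0, 0, 0],
  [-30, 0, 0, 0],
  [-13, 0, 0, 0],
  [0, 0, 0, 0],
  [0, 0, 0, 0],
])

```text
time_s: 22.55
tcp_pos: [0.556, -0.1367, 0.1927]
tcp_rot: [-0.465, 0.533, 0.466, 0.532]
ft_force: [-0.3, 0.0, -2.2]
width: 0.031
```

```bash
python3 - <<'E'
from fit import *
s=st()
w=vision.capture("wrist");pickle.dump(w,open("w11.pkl","wb"));cv2.imwrite("pics/w11.png",np.clip(w["img"]*1.6,0,255).astype("uint8"))
P=(*s["tcp_pos"][:2],np.radians(s["az"]-90)); h=s["tcp_pos"][2]+.0183
for m in[(-.07,0,h),(-.07,0,h+.016),(0.058,0,h)]: print(m,proj(w,W(P,m)).round(1))
d=vision.capture("side");crop(d["img"],320,180,130,100,6,"pics/s11.png")
E
```

```text
22.55 [ 0.556  -0.1367  0.1927] az 82.3 F [-0.3  0.  -2.2] w 0.031 q [ 0.19  0.45 -0.07  1.98  0.04  0.72  1.53] tilt [-1.1e-03  4.0e-04 -1.0e+00]
(-0.07, 0, np.float64(0.2109688113913902)) [318.6 130.9]
(-0.07, 0, np.float64(0.2269688113913902)) [318.7 129.7]
(0.058, 0, np.float64(0.2109688113913902)) [318.4 453. ]
```

View pics/w11.png

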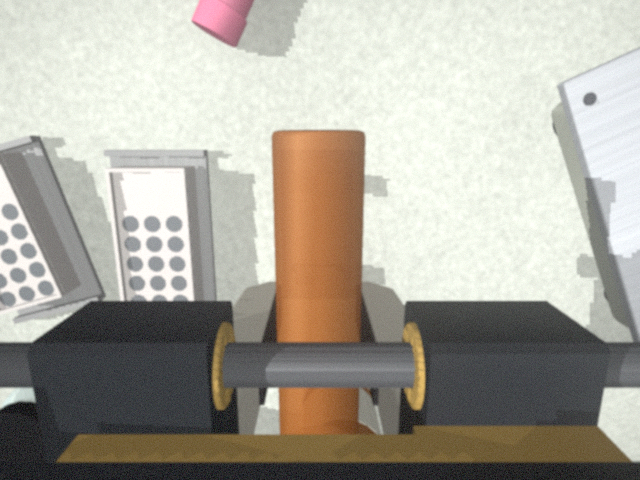

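View pics/s11.png

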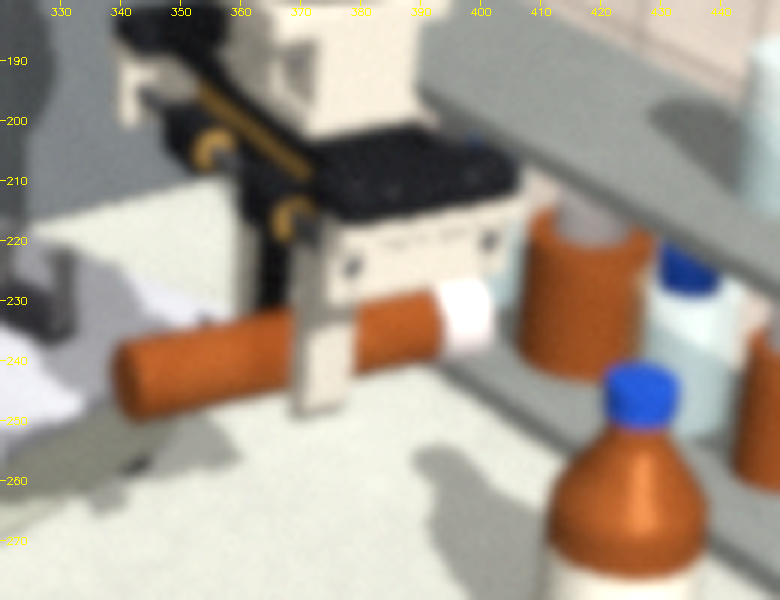

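Emit:
play_rows([
  [0, 0.9, 10, 0],
  [0, 1.8, 20, 0],
  [0, 2.6, 30, 0],
  [0, 2.6, 30, 0],
  [0, 2.6, 30, 0],
  [0, 2.6, 30, 0],
  [0, 2.6, 30, 0],
  [0, 2.6, 30, 0],
  [0, 2.1, 24, 0],
  [0, 1.4, 15, 0],
  [0, 0.9, 10.3, 0],
  [0, 0, 0, -4],
  [0, 0, 0, -7],
  [0, 0, 0, -7],
  [0, 0, 0, -4],
  [0, 0, 0, -2.2],
  [0, 0, 0, 0],
  [0, 0, 0, 0],
])

```text
time_s: 24.45
tcp_pos: [0.5688, 0.1221, 0.1934]
tcp_rot: [-0.566, 0.424, 0.566, 0.424]
ft_force: [-0.3, -0.2, -1.5]
width: 0.0311
```

```bash
python3 - <<'E'
from fit import *
s=st()
w=vision.capture("wrist");pickle.dump(w,open("w12.pkl","wb"));im=np.clip(w["img"]*1.6,0,255).astype("uint8")
P=(.5477,.1922,.2888)
for m in[(-.12,-.14,.08),(-.12,.14,.08),(-.095,.065,.13),(-.04,-.075,.08),(-.047,-.075,.126),(-.033,-.075,.126),(-.105,-.125,.08),(-.105,.0,.08)]:
    q=proj(w,W(P,m));print(m,q.round(1));cv2.drawMarker(im,tuple(int(v) for v in q),(0,0,255),0,10,1)
cv2.imwrite("pics/w12.png",im)
d=vision.capture("side");pickle.dump(d,open("s12.pkl","wb"));crop(d["img"],230,170,160,120,5,"pics/s12.png")
E
```

```text
24.45 [0.5688 0.1221 0.1934] az 106.4 F [-0.3 -0.2 -1.5] w 0.0311 q [-0.17  0.46 -0.19  1.95  0.13  0.74  1.42] tilt [-4.e-04 -3.e-04 -1.e+00]
(-0.12, -0.14, 0.08) [208.3  51.1]
(-0.12, 0.14, 0.08) [664.5  49.7]
(-0.095, 0.065, 0.13) [586.6  82.4]
(-0.04, -0.075, 0.08) [314.8 181.9]
(-0.047, -0.075, 0.126) [314.  177.1]
(-0.033, -0.075, 0.126) [314.2 202.4]
(-0.105, -0.125, 0.08) [234.  77.]
(-0.105, 0.0, 0.08) [434.8  76.4]
```

View pics/w12.png

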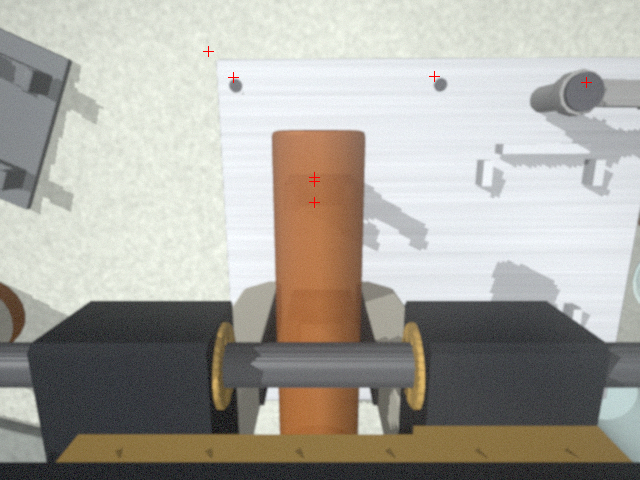

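View pics/s12.png

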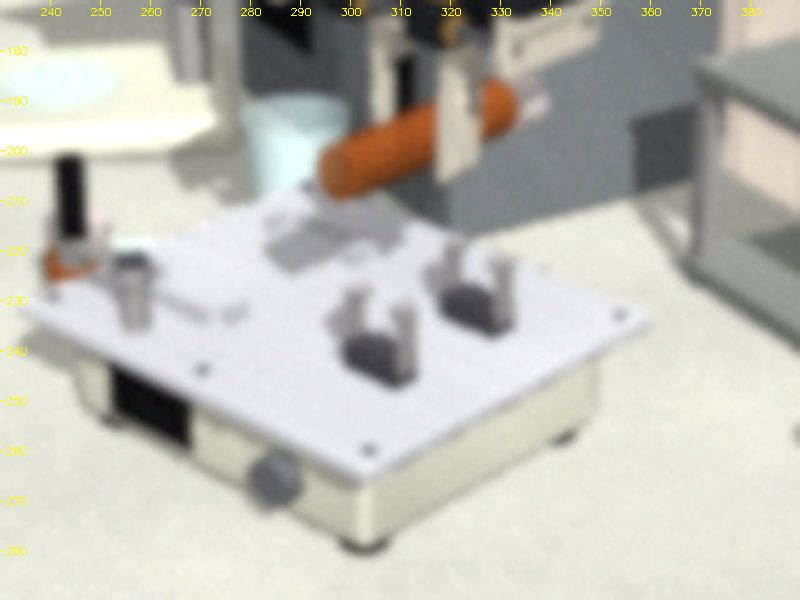

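```bash
python3 - <<'E'
from fit import *
s=st()
d=pickle.load(open("s12.pkl","rb"));crop(d["img"],285,180,70,75,10,"pics/s12b.png")
w=pickle.load(open("w2.pkl","rb"));crop(w["img"],30,150,150,190,4,"pics/w2b.png")
t=vision.capture("top");pickle.dump(t,open("t12.pkl","wb"));crop(t["img"],220,160,100,120,6,"pics/t12.png")
P=(*s["tcp_pos"][:2],np.radians(s["az"]-90)); h=s["tcp_pos"][2]+.0183
for m in[(-.07,0,h),(-.07,0,h-.016),(-.07,0,h+.016),(-.07,-.016,h),(.078,0,h),(.078,-.018,h)]: print(m,proj(d,W(P,m)).round(1),proj(t,W(P,m)).round(1))
E
```

```text
24.55 [0.5689 0.1225 0.1935] az 106.4 F [-0.3 -0.4 -2.2] w 0.0308 q [-0.17  0.46 -0.19  1.95  0.13  0.74  1.42] tilt [-2.e-04 -3.e-04 -1.e+00]
(-0.07, 0, np.float64(0.21182020914564925)) [296.5 204.9] [278.9 244. ]
(-0.07, 0, np.float64(0.19582020914564924)) [296.6 210.5] [279.5 245.1]
(-0.07, 0, np.float64(0.22782020914564927)) [296.4 199.2] [278.4 242.9]
(-0.07, -0.016, np.float64(0.21182020914564925)) [301.  206.6] [286.3 241.7]
(0.078, 0, np.float64(0.21182020914564925)) [334.1 188.6] [258.7 178.3]
(0.078, -0.018, np.float64(0.21182020914564925)) [339.  190.3] [266.8 175.8]
```

View pics/s12b.png

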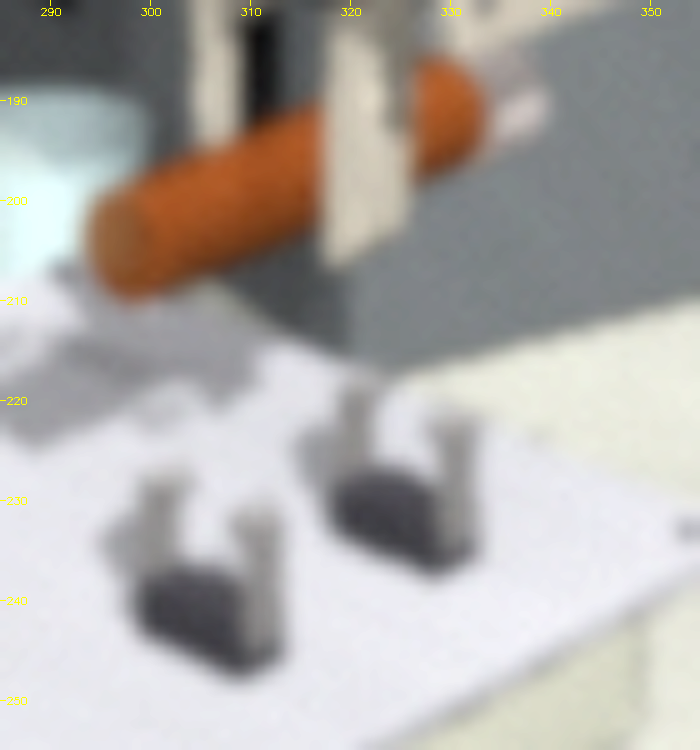

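View pics/w2b.png

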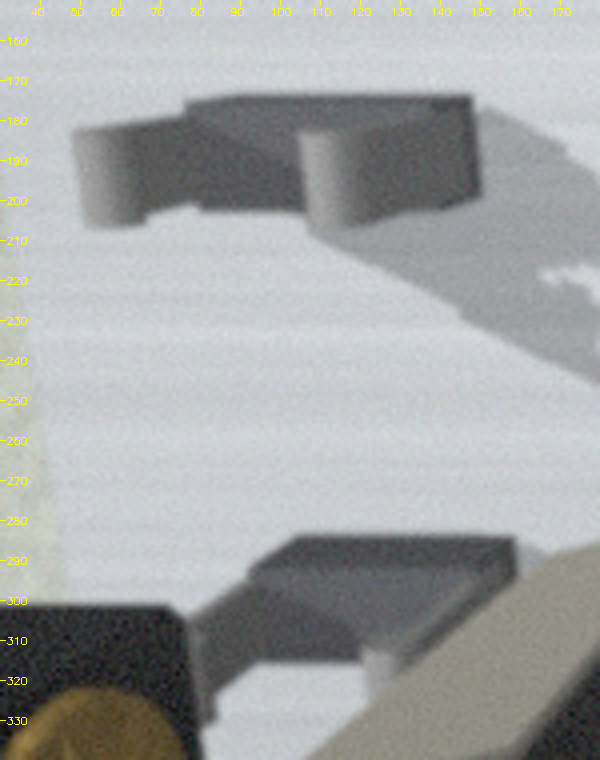

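View pics/t12.png

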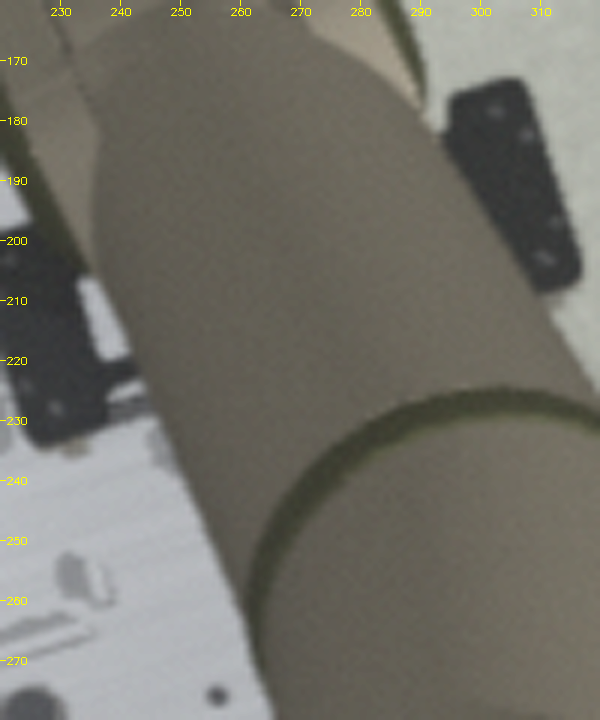

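```bash
python3 - <<'E'
from fit import *
d=pickle.load(open("s12.pkl","rb"));w2=pickle.load(open("w2.pkl","rb"))
b=lambda x,y:(285+x/10+.5,180+y/10-.6)  # add bias? handled below
S=lambda x,y:(285+x/10,180+y/10)
side=[(S(132,635),(-.047,1,.08)),(S(240,680),(-.047,-1,.08)),(S(283,660),(-.033,-1,.08)),(S(326,525),(.033,1,.08)),(S(435,577),(.033,-1,.08)),(S(478,558),(.047,-1,.08))]
wr=[((147.6,173.8),(-.047,1,.08)),((150,199.3),(-.033,1,.08)),((158.5,283.5),(.033,1,.08))]
Y=.2888
def run(o,w0=None):
    def f(p):
        r=[]
        for c,uv,m in o:
            bias=np.array([.5,-.6]) if c is d else 0
            r.append((proj(c,W((p[0],p[1],Y),(m[0],m[1]*(p[2] if w0 is None else w0),m[2])))-np.array(uv)+bias)*(1 if c is d else .35))
        return np.concatenate(r)
    r=least_squares(f,[.569,.12,.02],loss="soft_l1");return r.x.round(4),f(r.x).reshape(-1,2).round(1).tolist()
so=[(d,*q) for q in side];wo=[(w2,*q) for q in wr]
print(run(so));print(run(so+wo))
for w in(.018,.02,.022): print(w,run(wo,w)[0])
E
```

```text
(array([0.5691, 0.1234, 0.0214]), [[-0.0, -0.7], [0.4, -0.0], [-0.4, 0.1], [0.1, 0.4], [0.4, 0.0], [-0.6, 0.2]])
(array([0.5704, 0.1239, 0.0209]), [[0.4, -0.8], [0.6, -0.3], [-0.2, -0.1], [0.5, 0.3], [0.5, -0.2], [-0.5, -0.0], [0.3, -0.1], [0.1, -1.9], [0.0, 0.1]])
0.018 [0.5706 0.1266 0.02  ]
0.02 [0.5711 0.1247 0.02  ]
0.022 [0.5717 0.1228 0.02  ]
```

Emit:
play_rows([
  [10, -0.8, 0.5, 0.1],
  [20, -0.7, 0.5, 0],
  [20, 0, 0, 0],
  [12, 0, 0, 0],
  [6, 0, 0, 0],
  [0, 0, 0, 0],
  [0, 0, 0, 0],
], force=50)

```text
time_s: 25.3
tcp_pos: [0.5704, 0.1243, 0.126]
tcp_rot: [0.566, -0.424, -0.566, -0.424]
ft_force: [0.4, -0.2, -1.1]
width: 0.0311
```

```bash
python3 - <<'E'
from fit import *
s=st()
d=vision.capture("side");crop(d["img"],275,180,90,75,8,"pics/s13.png")
P=(*s["tcp_pos"][:2],np.radians(s["az"]-90)); h=s["tcp_pos"][2]+.0183
for m in[(-.07,0,h),(-.07,0,h-.016),(.078,0,h)]: print(m,proj(d,W(P,m)).round(1))
E
```

```text
25.3 [0.5704 0.1243 0.126 ] az 106.4 F [ 0.4 -0.2 -1.1] w 0.0311 q [-0.19  0.55 -0.17  2.    0.16  0.6   1.38] tilt [ 6.e-04  1.e-04 -1.e+00]
(-0.07, 0, np.float64(0.14432132901249908)) [297.1 227.7]
(-0.07, 0, np.float64(0.1283213290124991)) [297.2 233. ]
(0.078, 0, np.float64(0.14432132901249908)) [333.8 210.3]
```

View pics/s13.png

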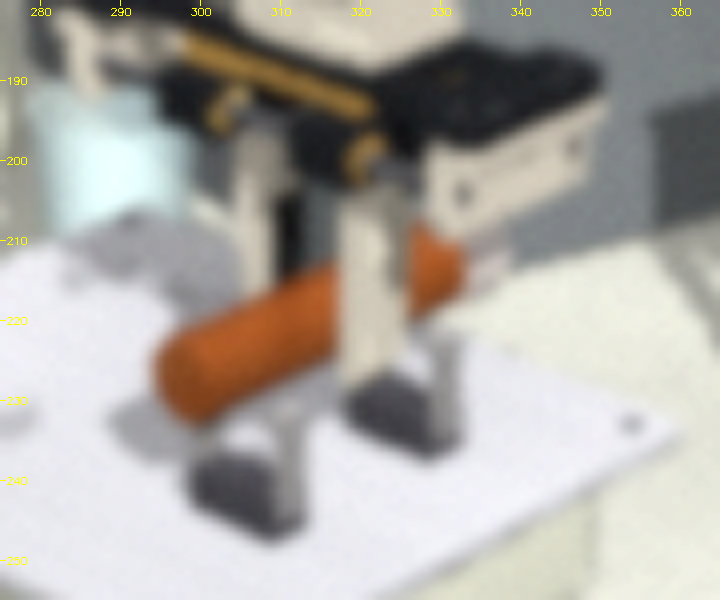

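Emit:
play_rows([
  [3, 0, 0, 0],
  [3, 0, 0, 0],
  [2, 0, 0, 0],
  [0, 0, 0, 0],
])

```text
time_s: 25.75
tcp_pos: [0.5703, 0.1242, 0.1177]
tcp_rot: [0.566, -0.424, -0.566, -0.424]
ft_force: [0.1, -0.1, 0.3]
width: 0.0308
```

Emit:
play_rows([
  [2, 0, 0, 0],
  [2, 0, 0, 0],
  [0, 0, 0, 0],
])

```text
time_s: 26.05
tcp_pos: [0.5711, 0.1245, 0.1148]
tcp_rot: [0.567, -0.423, -0.566, -0.424]
ft_force: [-0.9, -0.2, 9.2]
width: 0.031
```

Emit:
play_rows([
  [2, 0, 0, 0],
  [2, 0, 0, 0],
  [2, 0, 0, 0],
  [0, 0, 0, 0],
])

```text
time_s: 26.45
tcp_pos: [0.5718, 0.1247, 0.1091]
tcp_rot: [0.567, -0.423, -0.565, -0.425]
ft_force: [0.8, -0.0, 10.2]
width: 0.0311
```

Emit:
play_rows([
  [2, 0, 0, 0],
  [2, 0, 0, 0],
  [2, 0, 0, 0],
  [0, 0, 0, 0],
])

```text
time_s: 26.85
tcp_pos: [0.5714, 0.1246, 0.1023]
tcp_rot: [0.567, -0.423, -0.566, -0.424]
ft_force: [3.2, -0.4, 2.9]
width: 0.031
```

Past the beads; now down to the seat (TCP about 0.0957).

Emit:
play_rows([
  [2, 0, 0, 0],
  [2, 0, 0, 0],
  [1, 0, 0, 0],
  [0, 0, 0, 0],
  [0, 0, 0, 0],
])

```text
time_s: 27.35
tcp_pos: [0.5693, 0.1239, 0.0961]
tcp_rot: [-0.566, 0.424, 0.566, 0.423]
ft_force: [-0.4, -0.8, -2.9]
width: 0.0309
```

Emit:
play_rows([
  [1, 0, 0, 0],
  [1, 0, 0, 0],
  [0, 0, 0, 0],
  [0, 0, 0, 0],
])

```text
time_s: 27.75
tcp_pos: [0.5697, 0.124, 0.0955]
tcp_rot: [0.566, -0.424, -0.566, -0.424]
ft_force: [-3.9, -1.5, 11.5]
width: 0.0307
```

```bash
python3 - <<'E'
from fit import *
s=st();print(s["moment"])
E
```

```text
27.75 [0.5697 0.124  0.0955] az 106.4 F [-3.9 -1.5 11.5] w 0.0307 q [-0.2   0.6  -0.16  2.02  0.17  0.53  1.37] tilt [-1.e-04 -4.e-04 -1.e+00]
[-0.25383742  0.90390836  0.01967975]
```

Emit:
play_rows([
  [0.8, 0, 0, 0],
  [0, 0, 0, 0],
  [0, 0, 0, 0],
])

```text
time_s: 28.05
tcp_pos: [0.5697, 0.124, 0.0955]
tcp_rot: [0.566, -0.424, -0.566, -0.424]
ft_force: [-6.8, -2.8, 18.6]
width: 0.031
```

Emit:
play_rows([
  [0, 0, 0, 0],
  [0, 0, 0, 0],
  [0, 0, 0, 0],
  [0, 0, 0, 0],
  [0, 0, 0, 0],
], hand=-0.1)

```text
time_s: 28.55
tcp_pos: [0.57, 0.1242, 0.0936]
tcp_rot: [-0.566, 0.424, 0.566, 0.424]
ft_force: [-0.5, -0.4, 0.0]
width: 0.051
```

Emit:
play_rows([
  [-5, 0, 0, 0],
  [-15, 0, 0, 0],
  [-30, 0, 0, 0],
  [-40, 0, 0, 0],
  [-40, 0, 0, 0],
  [-20, 0, 0, 0],
  [0, 0, 0, 0],
  [0, 0, 0, 0],
])

```text
time_s: 29.35
tcp_pos: [0.5699, 0.1241, 0.244]
tcp_rot: [0.566, -0.424, -0.566, -0.424]
ft_force: [-0.2, -0.1, -0.7]
width: 0.0512
```

```bash
python3 - <<'E'
from fit import *
s=st()
w=vision.capture("wrist");cv2.imwrite("pics/w14.png",np.clip(w["img"]*1.6,0,255).astype("uint8"))
d=vision.capture("side");crop(d["img"],230,175,140,105,5,"pics/s14.png")
P=(.570,.1238,.2888)
for m in[(-.07,0,.114),(-.07,0,.098),(-.07,0,.13),(.078,0,.114)]: print(m,proj(d,W(P,m)).round(1),proj(w,W(P,m)).round(1))
E
```

```text
29.35 [0.5699 0.1241 0.244 ] az 106.4 F [-0.2 -0.1 -0.7] w 0.0512 q [-0.16  0.41 -0.2   1.9   0.11  0.85  1.43] tilt [ 6.e-04  0.e+00 -1.e+00]
(-0.07, 0, 0.114) [297.4 237.8] [317.  135.5]
(-0.07, 0, 0.098) [297.5 243.1] [317.1 135.7]
(-0.07, 0, 0.13) [297.3 232.6] [317.  135.2]
(0.078, 0, 0.114) [333.5 219.9] [317.6 335.2]
```

View pics/w14.png

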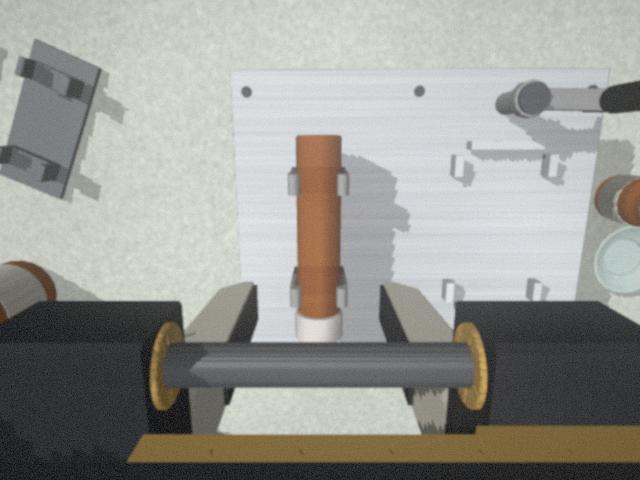

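View pics/s14.png

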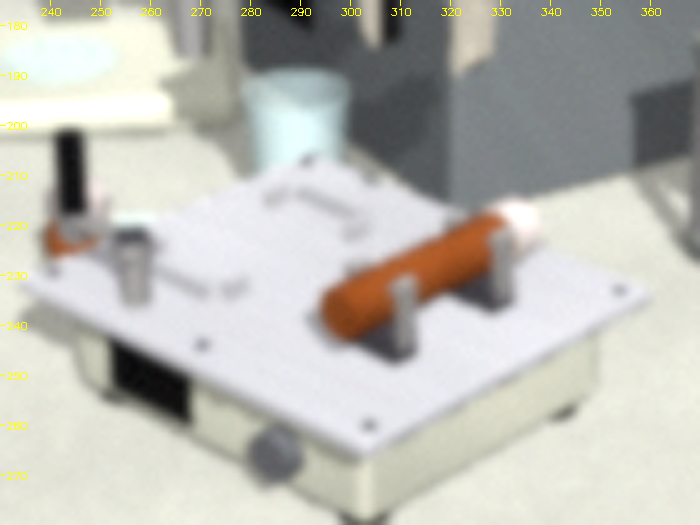

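```bash
python3 - <<'E'
from station import hand_in
print(hand_in())
E
```

```text
the job is handed in; nothing more can be done
None
```

The shaker is changed over and the job is handed in, at about 29 s on the robot's clock.

- **Finger:** I lifted it about 16 mm, swung it to about 1.5 rad (fully aside), lowered it and released it. It was still there in the last pictures.
- **Plate:** I lifted it straight out of the nest and carried it upright. I set it down on the empty rest until contact registered at about 6 N, then released it. The wrist and side pictures taken right after release show it flat and square between the lips.
- **Tube:** I took it from the cradle and pressed it into both clips. Readings between the 2 mm steps peaked at about 10 N, fell away past the beads, then rose to about 19 N as it bottomed out. That put the tube's axis at about 0.114 m, the height given for fully home.

The last side picture shows the tube level in both clips, with its ends within about 1 pixel (2 mm) of where they should be. The gripper was clear of everything and the force reading was close to zero. I saw no change in the other plate or bystanders in the views I took. The whole bench was not in the last pictures.

**Disagreement:** the top camera put things 2 to 4 mm off from the wrist camera and the touch readings. I placed things by the wrist view and contact, and for the clips also by the side view corrected against the held tube.

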